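# Load the filter stack of a bench analyser and start it with its key

## Robot

A 6-joint arm with a two-finger parallel gripper is mounted at the origin on the work surface. World frame = base frame: x ahead of the robot, y to its left, z up, the work surface at z = 0. Lengths are in m, angles in rad, forces in N, time in s.
With the tool pointing down it reaches from about 0.375 to 0.9 m from the base axis. Payload 3.1 kg.
Tool frame: the origin (TCP) lies between the finger pads; the fingertips stand 8 mm ahead of it and the grasp point (between the pads) lies 11 mm behind it (manip.tip_extent is the distance from the TCP to the fingertips, in m); z points along the fingers, x is the direction in which the jaws open and shut, and the axes are right-handed (so a half turn about z gives the same grasp; the last joint's range is limited). The gripper opens to 85 mm and grips with 20 to 120 N. Pads are 22 mm wide; open, the fingers measure 114 mm over their backs; the gripper's body (76 mm by 85 mm) begins 54 mm behind the grasp point. The pads swing forward as they close: fully open they stand 13 mm farther back than shut.
Start: joints at [1.018, 0.527, 1.433, -0, 1.181, -0.178], TCP at [0.228, 0.582, 0.239] pointing down, gripper open.
Joint ranges: [-3.08, 3.08], [-0.75, 2.2], [0.22, 2.44], [-1.43, 4.57], [0, 2.65], [-2.85, 2.85]. Speed limits (rad/s): [2.79, 2.79, 3.14, 3.14, 3.14, 3.14].

## Interface

Orientations are given as a unit quaternion [x, y, z, w].
In Python, from station import manip gives the robot as it stands.
- The arm moves only by the tool move_arm, never from a script. Its argument "deltas" is a list that holds one entry, the list of rows, each a list of 4 numbers: the shift along the tool's x, y, z in m, then the turn about the tool's z in degrees. A call has 1 to 20 rows; each row is the pose to reach, as a shift and turn from the pose measured when the call began, along the tool's axes at that moment; what a row does not reach only later rows make up. A row lasts 1/12 s, in which the tool goes at most 41.7 mm and 7.16 degrees, less where a joint would pass 70% of its speed; a pose out of reach is approached as far as the arm can. A call with a gripper value outside its range is refused whole. "gripper" is the opening, from 0 (shut) to 1 (fully open), set as the call begins (left out, the last holds). The fingers move at their own pace and stop on an object; "squeeze" is the grip in N (left out, the last holds). Time passes only in rows, so rows that repeat a pose let the fingers close. It gives the time, the measured TCP pose, the force and the opening at its end, in the units of the state.
- manip.sense(): the state, without advancing time (a new reading comes with each control period).
- manip.snapshot(name): name is "side" or "top" or "wrist"; returns a dict with "img" (480x640x3 uint8, red, green, blue), "vertical_fov" (degrees; the focal length in pixels is half the picture's height over the tangent of half this angle, whatever the lens; pixels are square), "cx", "cy" (the principal point, pixels), "D" ([k1, k2, p1, p2, k3] as OpenCV has them; the pictures are not rectified), "origin" and "orientation" of the camera in the world. Camera axes: x right, y down, z forward; pixel columns grow to the right and rows downward; lengths in m; the calibration is good to about 2 mm. A picture is of the moment at which its call begins. There is no depth.
- manip.sign_off(): hands the job in, once; it reports no verdict.
The state is a dict: "t": time; "q": joint angles; "qd": joint speeds; "tau": joint torques, N m; "tcp_pos": TCP position; "tool_rot": TCP orientation; "force": force on the tool from outside, world axes, zero at the start; "ft_torque": the same for the moment, N m; "finger_gap": opening from 0.0 (shut) to 1.0 (fully open).
Only numpy, scipy, OpenCV 4.12 (cv2) and the standard library are available. Lean on these libraries where they do the work, as an engineer would, in place of code of your own. Each camera call takes 0.05 s, during which the arm holds its last target.

## Task

Take the dust cap off the analyser's key switch: lift the tab side so that the cap tips up on its far rim, then lift it off and lay it flat, tab up, on the bench. Then build the stack squarely in the pocket of corner posts: first the thick block, then every filter plate that is there, lying flat, and last the round disc on top, knob up. Finally take the key from its stand, push it fully into the switch's slot, turn it clockwise to the stop and leave it in, without disturbing the bottle, the beaker and the jar.

Things in the scene. Friction and masses are not known exactly. Their poses are not given: they have to be found in the camera images.
- pocket (a point): centre of the pocket's floor, 74 mm above the bench, on a fixed white analyser 240 x 280 x 70 mm. The pocket is a cage of four L-shaped corner posts 74 mm tall above this floor, 64 x 64 mm inside, 76 x 76 mm outside, sides along this point's x and y, z up. Mid-side it is open over 40 mm: fingers can go down there. The key switch lies 145 mm off along -y
- slot (a point): centre of the top face of the key switch's steel cylinder (54 mm across, 92 mm above the bench, turning about z). It has a slot open at the top, 22 mm along this point's x and 10 mm along y, 22 mm deep; the point turns with the cylinder. A fixed collar ring, 70 mm across outside, stands 2 mm higher around it
- lock (a joint): angle of the key switch cylinder, rad: 0 to 1.4 (the stop), growing clockwise seen from above; it starts between 0 and 0.3, needs about 0.1 N m and stays where it is left
- cap_mid (a point): centre of the loose grey dust cap, half-way up its dish (6.5 mm above the lower edge). The dish is 84 mm across, 13 mm high: a top 5 mm thick and a skirt 8 mm deep, 76 mm inside, that sits loosely over the key switch's collar, the top resting on the collar's rim. z up, the tab on its -x side. 70 g
- cap_tab (a point): middle of the cap's tab: an upright plate standing on the dish's top near its edge, 34 mm from the cap's axis, 10 mm thick along the cap's x, 30 mm wide along y, 36 mm tall; this point is half-way up, 18 mm above the dish's top, 31 mm above the cap's lower edge
- block_mid (a point): centre of the thick dark metal block, 60 x 60 mm square, 36 mm tall, lying on the bench; sides along x and y, z up. 0.3 kg. It stands in the pocket either way round
- plate0_mid (a point): centre of a filter plate, 60 x 60 mm square, 10 mm thick, a flat dark metal frame with a round glass window; sides along x and y, z up. 90 g. One to three of the three identical plates are there; None if absent
- plate1_mid (a point): centre of a filter plate, 60 x 60 mm square, 10 mm thick, a flat dark metal frame with a round glass window; sides along x and y, z up. 90 g. One to three of the three identical plates are there; None if absent
- plate2_mid (a point): centre of a filter plate, 60 x 60 mm square, 10 mm thick, a flat dark metal frame with a round glass window; sides along x and y, z up. 90 g. One to three of the three identical plates are there; None if absent
- disc_mid (a point): centre of the round disc's flange: dark metal, 60 mm across, 12 mm thick, z up, 6 mm above its underside. 0.14 kg
- disc_knob (a point): on the disc's axis, 32 mm above its underside: a point on its upright black round knob, 26 mm across, which stands from 12 to 48 mm above the underside
- key_bow (a point): centre of the key's black grip, 44 mm wide along x, 14 mm thick along y, 40 mm tall. Below it: a round collar 32 mm across, 6 mm thick, and a steel blade 20 mm long, 20 mm along x, 8 mm along y (last 5 mm: 16 x 5). It stands upright in a fixed grey stand (60 x 60 x 40 mm), collar resting on top. Fits the slot either way round. 80 g
- key_tip (a point): lower end of the key's blade, on its axis, 46 mm below key_bow; same axes. Fully in, the collar meets the cylinder's top or the tip its bottom: the tip is 20 mm below the slot's top
- reagent_mid (a point): brown bottle, 68 mm across, 120 mm tall: leave it alone. The point is half-way up
- beaker_mid (a point): glass beaker, 70 mm across, 85 mm tall: leave it alone. The point is half-way up
- jar_mid (a point): white jar, 70 mm across, 85 mm tall: leave it alone. The point is half-way up
Not all that is in view belongs to the job. What is shaped like the part that bears plate0_mid but purple or yellow is not meant.

How it is judged:
On the way, in this order (a step that is already met when the one before it is completed fails the run):
1. the cap is tipped up by 7 degrees or more, still on its seat (angle between cap_mid's own z axis and vertical above 0.12 rad and horizontal distance between cap_mid and slot below 0.02 m and z of cap_mid in the frame of slot below 0.03 m), for 0.1 s.
2. the cap lies flat on the bench, tab up, 100 mm or more from the switch (height (world z) of cap_mid below 0.012 m and angle between cap_mid's own z axis and vertical below 0.1 rad and horizontal distance between cap_mid and slot above 0.1 m), for 0.2 s.
3. the block is down in the pocket (horizontal distance between block_mid and pocket below 0.005 m and angle between the z axis of block_mid and the z axis of pocket, either way round below 0.06 rad and z of block_mid in the frame of pocket below 0.021 m), for 0.2 s.
4. every plate lies flat in the pocket on the block (horizontal distance between each of plate0_mid, plate1_mid, plate2_mid and pocket below 0.005 m and angle between the z axis of each of plate0_mid, plate1_mid, plate2_mid and the z axis of pocket, either way round below 0.06 rad and z of plate0_mid in the frame of pocket between 0.036 and 0.066 m and z of plate1_mid in the frame of pocket between 0.036 and 0.066 m and z of plate2_mid in the frame of pocket between 0.036 and 0.066 m), for 0.2 s.
5. the disc lies on top of the stack (horizontal distance between disc_mid and pocket below 0.005 m and angle between the z axis of disc_mid and the z axis of pocket, either way round below 0.06 rad and angle between disc_mid's own z axis and vertical below 0.06 rad and z of disc_mid in the frame of pocket below 0.075 m and z of disc_mid in the frame of plate0_mid above 0.008 m and z of disc_mid in the frame of plate1_mid above 0.008 m and z of disc_mid in the frame of plate2_mid above 0.008 m), for 0.2 s.
6. the key is fully in the slot (horizontal distance between key_tip and slot below 0.005 m and z of key_tip in the frame of slot below -0.016 m and angle between key_tip's own z axis and vertical below 0.1 rad), for 0.2 s.
7. the key is turned to the stop (all of step 6 and value of joint lock above 1.2 rad), for 0.2 s.
At the end, for the whole second after the job is handed in: Cap flat and tab up on the bench, 100 mm or more from the switch; block, all plates there and disc in this order in the pocket, within 5 mm of its axis and level within 0.06 rad, block on the floor; key 16 mm or more deep and upright in the slot; switch at 1.2 rad or more (all of step 2 and all of step 3 and all of step 4 and all of step 5 and all of step 7); the robot touches nothing.
It fails at once if the reagent is moved by 30 mm or tipped over (distance of reagent_mid from where it was at the start of the episode above 0.03 m or angle between reagent_mid's own z axis and vertical above 0.4 rad).
It fails at once if the beaker is moved by 30 mm or tipped over (distance of beaker_mid from where it was at the start of the episode above 0.03 m or angle between beaker_mid's own z axis and vertical above 0.4 rad).
It fails at once if the jar is moved by 30 mm or tipped over (distance of jar_mid from where it was at the start of the episode above 0.03 m or angle between jar_mid's own z axis and vertical above 0.4 rad).
Of plate0, plate1, plate2 only 1 to 3 are there at a start; the rules pass over those that are not, and their reading is None.
At some moment in a run one of block, plate0, plate1, plate2 may be knocked a few centimetres aside while the robot is not near it.
It also fails if it takes over 210 s, if anything falls off the work surface, if the arm or the gripper's body presses on something with over 40 N, if the wrist force passes 120 N, or if a joint passes its speed limit or range.

## Working session

There is one attempt and no reset: what is moved stays moved. The work goes in short steps, Python scripts to look and compute and a tool call to move; the robot and the scene stay as the last step left them, time stands still between calls to the robot, and variables do not carry over. Pictures are saved under pics/ and viewed, and the job is handed in when it is done.

Besides the shell and the picture viewer there is one more tool, called after "Request:" as a command line: name --argument value ..., lists and objects as JSON in quotes. move_arm: Moves the arm, as the interface text tells. Its arguments: {"type":"object","properties":{"deltas":{"type":"array"},"gripper":{"type":"number"},"squeeze":{"type":"number"}},"required":["deltas"]}

```bash
ls -la; mkdir -p pics
cat > snap.py <<'E'
import sys,cv2,json,numpy as np,pickle
from station import manip
def snap(name,out):
    s=manip.snapshot(name); cv2.imwrite('pics/%s.png'%out,cv2.cvtColor(s['img'],cv2.COLOR_RGB2BGR)); pickle.dump(s,open('pics/%s.pkl'%out,'wb')); return s
E
python3 - <<'E'
from snap import *
for n in ['side','top','wrist']:
    s=snap(n,n+'0'); print(n,s['vertical_fov'],s['cx'],s['cy'],s['D'],s['origin'],s['orientation'])
print(manip.sense())
E
```

```text
total 12
drwxr-xr-x  3 agent agent 4096 Dec  6 16:06 .
drwxr-xr-x 23 root  root  4096 Dec  6 16:06 ..
drwxr-xr-x  2 agent agent 4096 Dec  6 16:06 pics
side 55.1663516869733 325.3297105622527 241.08325130336422 [0.00215023 0.         0.         0.         0.        ] [0.16780254 0.75438616 0.94876128] [-0.22634128  0.89474405 -0.37561608  0.08435211]
top 42.229184727531816 323.6475993591079 233.36442191278127 [-0.13604735  0.          0.          0.          0.        ] [0.44956858 0.02778647 1.44403415] [ 0.71236066 -0.70061939  0.03626924 -0.01895504]
wrist 68.93907377692726 318.28436812581896 243.41674259910397 [0.0184057 0.        0.        0.        0.       ] [0.15256858 0.6118683  0.3713894 ] [0.81518776 0.55624741 0.09022802 0.13385302]
{'t': 0.15, 'q': array([ 1.01850766e+00,  5.28247563e-01,  1.43362965e+00,  1.49009079e-06,
        1.18139131e+00, -1.78490625e-01]), 'qd': array([ 0.00285763, -0.00165206, -0.00217591,  0.00185711, -0.00145046,
       -0.00154221]), 'tau': array([ 6.84842307e-04, -4.42745376e+01, -1.78276366e+01, -2.24661853e-04,
        5.57912354e-03,  1.61641606e-05]), 'tcp_pos': array([0.22789843, 0.58138534, 0.23855462]), 'tool_rot': array([ 8.26182002e-01,  5.63402696e-01, -7.65383153e-04,  3.41052306e-04]), 'force': array([-0.29756287,  0.34569145,  0.27235667]), 'ft_torque': array([-0.03831579, -0.07442657,  0.0026798 ]), 'finger_gap': 0.9990283826398157}
```

View pics/top0.png

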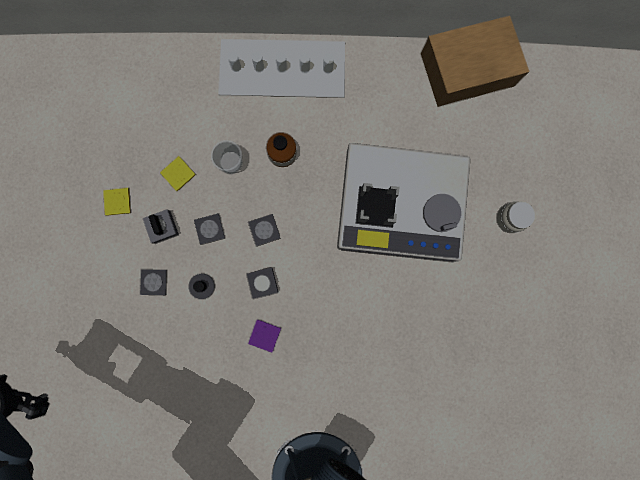

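View pics/side0.png

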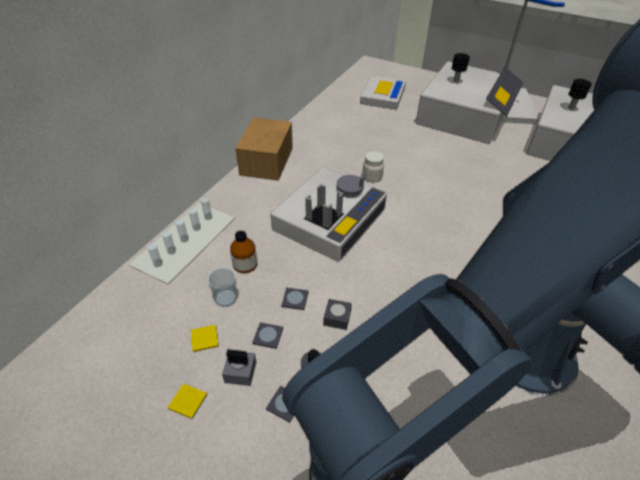

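View pics/wrist0.png

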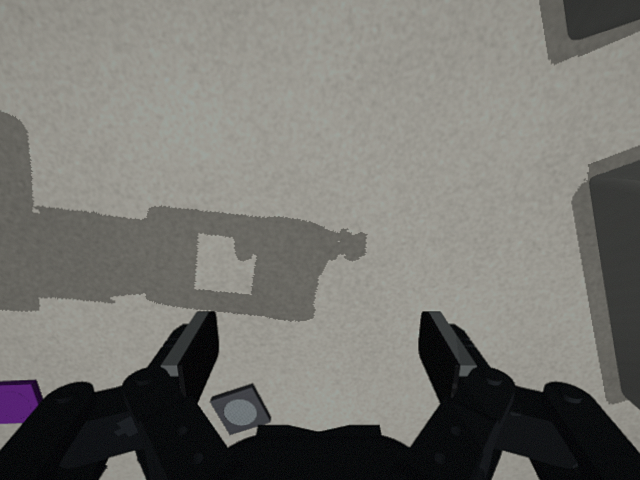

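Run:
```python
import cv2
a=cv2.imread('pics/top0.png')
cv2.imwrite('pics/t_a.png',cv2.resize(a[120:360,90:300],None,fx=3.4,fy=2.5 and 3.4,interpolation=cv2.INTER_CUBIC)[:600*2][:, :800][:816])
cv2.imwrite('pics/t_a.png',cv2.resize(a[125:355,90:300],None,fx=2.6,fy=2.6,interpolation=cv2.INTER_CUBIC))
cv2.imwrite('pics/t_b.png',cv2.resize(a[135:270,330:545],None,fx=3.7,fy=3.7,interpolation=cv2.INTER_CUBIC))
b=cv2.imread('pics/side0.png')
cv2.imwrite('pics/s_a.png',cv2.resize(b[220:430,150:380],None,fx=2.8,fy=2.8,interpolation=cv2.INTER_CUBIC))
```

```text
(no output)
```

View pics/t_a.png

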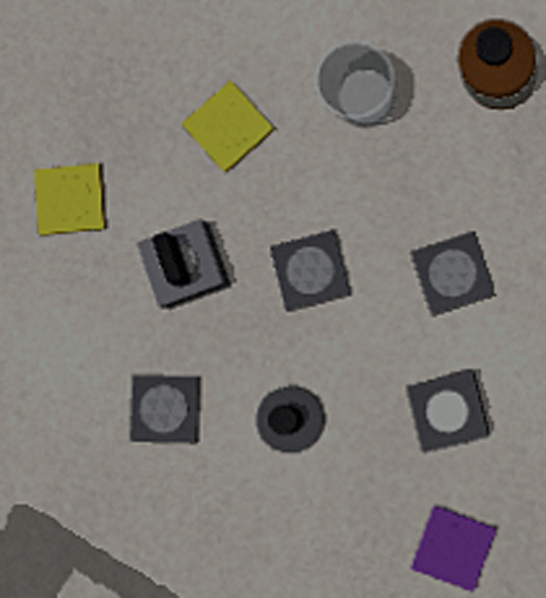

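View pics/t_b.png

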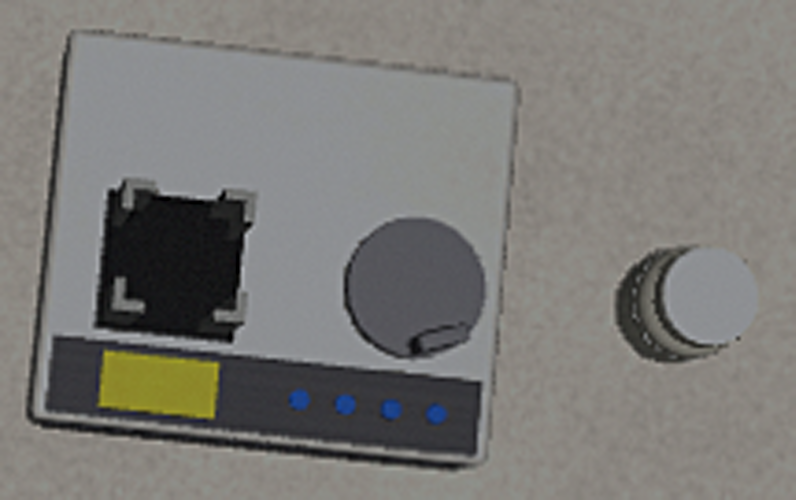

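View pics/s_a.png

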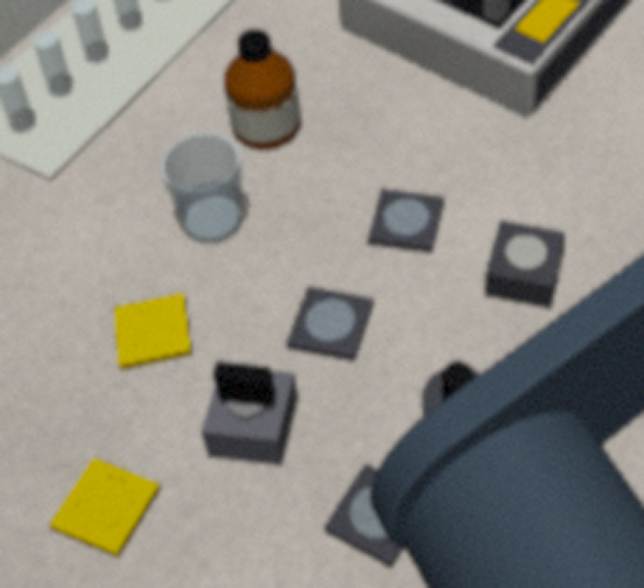

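```bash
cat > lib.py <<'E'
import cv2,numpy as np,pickle
from scipy.spatial.transform import Rotation as Ro
from station import manip
from snap import snap
def K(s):
    h=s['img'].shape[0]; f=h/2/np.tan(np.radians(s['vertical_fov'])/2)
    return np.array([[f,0,s['cx']],[0,f,s['cy']],[0,0,1.]])
def proj(s,P):
    R=Ro.from_quat(s['orientation']).as_matrix(); P=np.atleast_2d(np.array(P,float))
    rv=cv2.Rodrigues(R.T)[0]; tv=-R.T@np.array(s['origin'])
    return cv2.projectPoints(P.reshape(-1,1,3),rv,tv,K(s),np.array(s['D'],float))[0].reshape(-1,2)
def unproj(s,uv,z):
    uv=np.array(uv,float).reshape(-1,1,2); R=Ro.from_quat(s['orientation']).as_matrix()
    n=cv2.undistortPoints(uv,K(s),np.array(s['D'],float)).reshape(-1,2)
    d=np.c_[n,np.ones(len(n))]@R.T; o=np.array(s['origin'])
    t=(np.asarray(z)-o[2])/d[:,2]; return o+d*t[:,None]
def plan(pos,yaw=None,st=None):
    """tool-frame shift and turn to reach TCP pos, tool x axis at world yaw (deg, mod 180)"""
    st=st or manip.sense(); r=Ro.from_quat(st['tool_rot']); R=r.as_matrix()
    d=R.T@(np.array(pos)-st['tcp_pos']); cur=np.degrees(np.arctan2(R[1,0],R[0,0]))
    out=[round(float(x),4) for x in d]
    if yaw is not None:
        # tool z down: +turn about tool z = - world yaw
        t=-(yaw-cur); t=(t+90)%180-90; out.append(round(float(t),2))
    return out,'curyaw %.2f q6 %.3f'%(cur,st['q'][5])
E
python3 - <<'E'
from lib import *
s=pickle.load(open('pics/top0.pkl','rb'))
for n,uv,z in [('plateA',(209,229),.01),('plateB',(264,230),.01),('plateC',(154,282),.01),('block',(263,282),.036),('disc',(202,286),.012),('keystand',(160,226),.04),('cap',(442,212),.099),('capedge_tab',(449,226.5),.135),('beaker',(231,158),.04),('bottle',(282,150),.06),('jar',(516,216),.085),('purple',(265,336),.01),('floorpocket',(376,207),.074),
 ('an1',(348,143),.07),('an2',(469,155),.07),('an3',(462,259),.07),('an4',(339,248),.07)]:
    print(n,unproj(s,[uv],z)[0].round(3))
w=pickle.load(open('pics/wrist0.pkl','rb')); st=manip.sense()
R=Ro.from_quat(st['tool_rot']).as_matrix(); print(R.round(3)); print(R.T@(np.array(w['origin'])-st['tcp_pos']), (R.T@Ro.from_quat(w['orientation']).as_matrix()).round(3))
E
```

```text
plateA [0.568 0.259 0.01 ]
plateB [0.568 0.132 0.01 ]
plateC [0.443 0.384 0.01 ]
block [0.448 0.129 0.036]
disc [0.436 0.271 0.012]
keystand [0.57  0.367 0.04 ]
cap [ 0.607 -0.264  0.099]
capedge_tab [ 0.572 -0.271  0.135]
beaker [0.729 0.209 0.04 ]
bottle [0.746 0.092 0.06 ]
jar [ 0.603 -0.436  0.085]
purple [0.324 0.124 0.01 ]
floorpocket [ 0.618 -0.121  0.074]
an1 [ 0.763 -0.057  0.07 ]
an2 [ 0.742 -0.333  0.07 ]
an3 [ 0.505 -0.316  0.07 ]
an4 [ 0.525 -0.04   0.07 ]
[[ 0.365  0.931 -0.001]
 [ 0.931 -0.365 -0.001]
 [-0.002 -0.    -1.   ]]
[ 0.00065197 -0.08129878 -0.13281174] [[ 1.     0.    -0.   ]
 [-0.     0.948  0.319]
 [ 0.    -0.319  0.948]]
```

Run:
```python
from lib import *
print(plan((0.59,-0.275,.28)))
```

```text
([-0.6651, 0.6498, -0.0405], 'curyaw 68.58 q6 -0.178')
```

Request:
move_arm --deltas '[[[-0.665,0.65,-0.04,135],[-0.665,0.65,-0.04,135],[-0.665,0.65,-0.04,135],[-0.665,0.65,-0.04,135],[-0.665,0.65,-0.04,135],[-0.665,0.65,-0.04,135],[-0.665,0.65,-0.04,135],[-0.665,0.65,-0.04,135],[-0.665,0.65,-0.04,135],[-0.665,0.65,-0.04,135],[-0.665,0.65,-0.04,135],[-0.665,0.65,-0.04,135],[-0.665,0.65,-0.04,135],[-0.665,0.65,-0.04,135],[-0.665,0.65,-0.04,135],[-0.665,0.65,-0.04,135],[-0.665,0.65,-0.04,135],[-0.665,0.65,-0.04,135],[-0.665,0.65,-0.04,135],[-0.665,0.65,-0.04,135]]]'

```text
t: 1.82
tcp_pos: [0.5524, -0.1871, 0.2751]
tool_rot: [0.836, -0.549, -0.0, 0.001]
force: [0.2, 0.6, -0.3]
finger_gap: 0.997
```

Run:
```python
from lib import *
st=manip.sense(); print(st['t'],st['tcp_pos'],plan((0.59,-0.275,.28),-67))
```

```text
1.8167 [ 0.55240544 -0.1871095   0.2750546 ] ([0.0956, 0.0003, -0.0049, 0.34], 'curyaw -66.66 q6 0.647')
```

Request:
move_arm --deltas '[[[0.04,0,-0.005,0.4],[0.08,0,-0.005,0.4],[0.096,0,-0.005,0.4],[0.096,0,-0.005,0.4],[0.096,0,-0.005,0.4],[0.096,0,-0.005,0.4]]]'

```text
t: 2.32
tcp_pos: [0.5896, -0.274, 0.2794]
tool_rot: [0.834, -0.552, -0.002, 0.001]
force: [-0.6, -0.1, -0.2]
finger_gap: 0.997
```

Run:
```python
from lib import *
s=snap('wrist','w1'); s=snap('top','top1'); st=manip.sense(); print(st['t'],st['tcp_pos'],plan((0.59,-0.275,.28),-67))
```

```text
2.4167 [ 0.58986745 -0.27343799  0.28002788] ([0.0015, 0.0005, 0.0, 0.02], 'curyaw -66.98 q6 0.564')
```

View pics/w1.png

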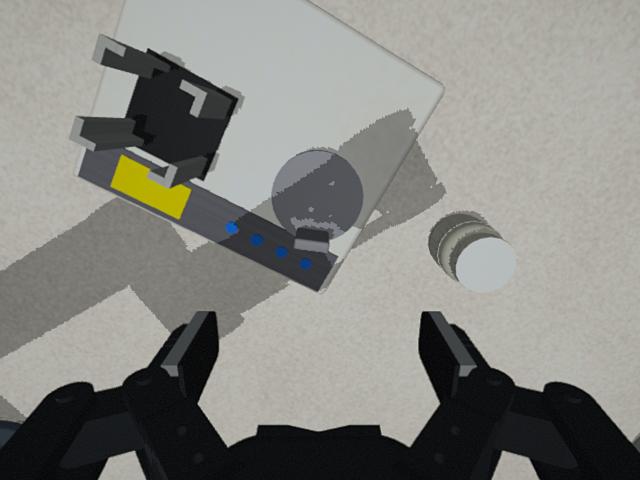

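Run:
```python
import cv2
a=cv2.imread('pics/w1.png')
cv2.imwrite('pics/w1a.png',cv2.resize(a[135:275,250:390],None,fx=4,fy=4,interpolation=cv2.INTER_CUBIC))
cv2.imwrite('pics/w1b.png',cv2.resize(a[20:200,60:260],None,fx=3.3,fy=3.3,interpolation=cv2.INTER_CUBIC))
```

```text
(no output)
```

View pics/w1a.png

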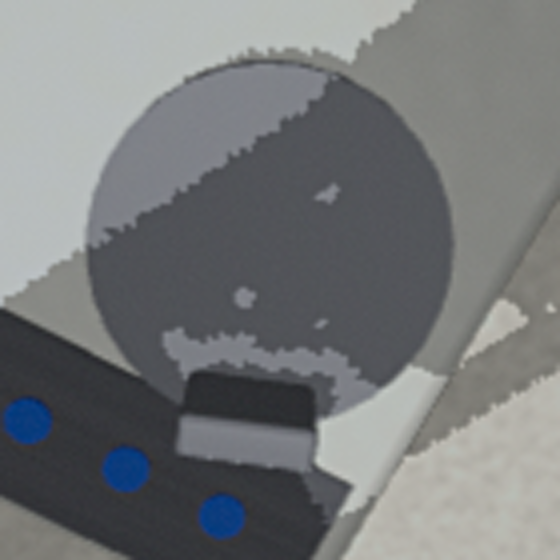

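View pics/w1b.png

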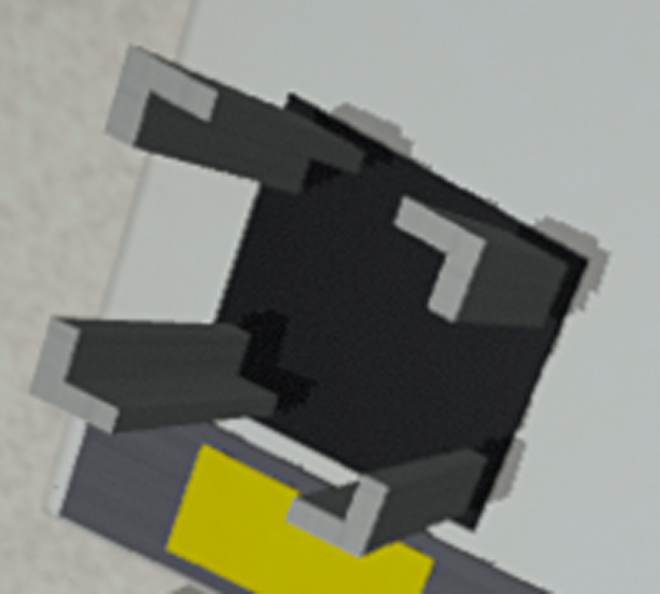

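```bash
cat >> lib.py <<'E'
from scipy.optimize import least_squares
def fit(s,model,uv,x0,verbose=True,loss='linear'):
    """model(x)->Nx3 world points matched with uv"""
    r=least_squares(lambda x:(proj(s,model(x))-uv).ravel(),x0,loss=loss)
    if verbose: print('rms px %.2f'%np.sqrt(np.mean(r.fun**2)))
    return r.x
def rect(lx,ly,z,p0=True):
    c=np.array([[-1,-1],[1,-1],[1,1],[-1,1]])*[lx/2,ly/2]
    def m(x):
        ca,sa=np.cos(x[2]),np.sin(x[2]); return np.c_[c@np.array([[ca,sa],[-sa,ca]])+x[:2],np.full(4,z)]
    return m
E
python3 - <<'E'
from lib import *
s=pickle.load(open('pics/w1.pkl','rb'))
o=np.array([60,20]);uv=o+np.array([(133,45),(487,241),(362,555),(32,388)])/3.3
P=unproj(s,uv,.148); print(P.round(4))
# order in world: find via angles
c=P.mean(0); ang=np.degrees(np.arctan2(P[:,1]-c[1],P[:,0]-c[0])); print(ang)
idx=np.argsort((ang+180+90-0)%360); 
idx=np.argsort(ang) # -135,-45,45,135
x=fit(s,rect(.076,.076,.148),uv[idx],[c[0],c[1],-.07]); print('pocket',x[:2],np.degrees(x[2]))
y=np.array([-np.sin(x[2]),np.cos(x[2])]); print('switch',x[:2]-.145*y)
o=np.array([250,135]); t=o+np.array([(180,415),(316,432),(313,472),(176,455)])/4
P=unproj(s,t,.135); print(P.round(4)); c=P.mean(0); print('tab top',c, np.degrees(np.arctan2(*(P[1]-P[0])[1::-1])),np.degrees(np.arctan2(*(P[2]-P[3])[1::-1])),np.linalg.norm(P[1]-P[0]),np.linalg.norm(P[2]-P[1]))
e=o+np.array([(87,240),(100,310),(135,372),(453,240),(446,300),(420,350),(120,150),(420,145)])/4
P=unproj(s,e,.099)[:,:2]
r=least_squares(lambda c:np.linalg.norm(P-c[:2],axis=1)-.042,[.6,-.26]); print('cap',r.x,r.fun.round(4))
E
```

```text
[[ 0.6618 -0.0877  0.148 ]
 [ 0.6552 -0.1625  0.148 ]
 [ 0.5806 -0.1557  0.148 ]
 [ 0.588  -0.0807  0.148 ]]
[  40.03694357  -50.34888965 -140.17777846  129.21908669]
rms px 0.89
pocket [ 0.62124477 -0.12170503] -5.342272438744863
switch [ 0.60774452 -0.26607519]
[[ 0.576  -0.2584  0.135 ]
 [ 0.5837 -0.2859  0.135 ]
 [ 0.5753 -0.2889  0.135 ]
 [ 0.5675 -0.2609  0.135 ]]
tab top [ 0.57561905 -0.27353072  0.135     ] -74.494270455166 -74.51050245458497 0.028603789792313084 0.008929535900774851
cap [ 0.60740537 -0.26539393] [-0.0004 -0.001  -0.0003 -0.0006 -0.0006 -0.001  -0.0012 -0.0006]
```

Run:
```python
from lib import *
print(plan((0.5756,-0.2735,.114),-75),plan((0.5756,-0.2735,.16),-75))
```

```text
([-0.0054, 0.0128, 0.1661, 8.02], 'curyaw -66.98 q6 0.564') ([-0.0054, 0.0129, 0.1201, 8.02], 'curyaw -66.98 q6 0.564')
```

Request:
move_arm --deltas '[[[-0.0054,0.0128,0.03,4],[-0.0054,0.0128,0.06,8],[-0.0054,0.0128,0.09,8],[-0.0054,0.0128,0.12,8],[-0.0054,0.0128,0.14,8],[-0.0054,0.0128,0.155,8],[-0.0054,0.0128,0.166,8],[-0.0054,0.0128,0.166,8],[-0.0054,0.0128,0.166,8]]]' --gripper 0.65

```text
t: 3.17
tcp_pos: [0.5756, -0.2727, 0.1142]
tool_rot: [0.794, -0.608, -0.001, 0.001]
force: [0.3, -0.9, 0.4]
finger_gap: 0.651
```

Run:
```python
from lib import *
s=snap('wrist','w2'); print(plan((0.5756,-0.2735,.114),-75))
```

```text
([0.0, 0.0006, 0.0011, 0.07], 'curyaw -74.93 q6 0.692')
```

View pics/w2.png

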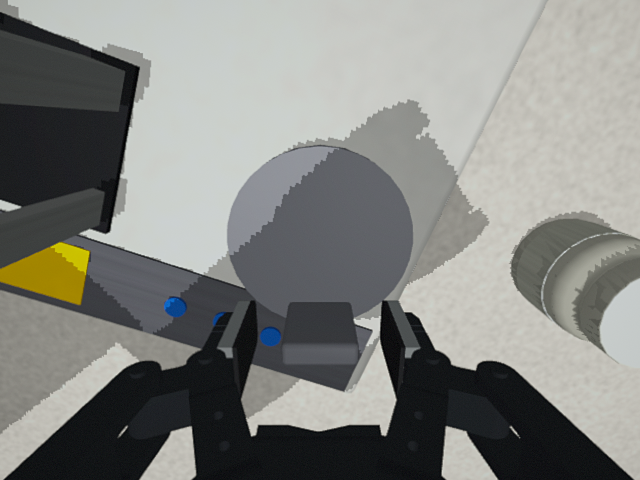

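Request:
move_arm --deltas '[[[0,0,0,0],[0,0,0,0],[0,0,0,0],[0,0,0,0],[0,0,0,0],[0,0,0,0]]]' --gripper 0.0 --squeeze 25

```text
t: 3.72
tcp_pos: [0.5771, -0.2738, 0.1168]
tool_rot: [0.794, -0.608, 0.001, 0.0]
force: [0.1, 0.3, 7.2]
finger_gap: 0.346
```

Request:
move_arm --deltas '[[[0,-0.002,-0.001,0],[0,-0.004,-0.003,0],[0,-0.005,-0.005,0],[0,-0.006,-0.007,0],[0,-0.007,-0.009,0],[0,-0.008,-0.011,0],[0,-0.008,-0.011,0],[0,-0.008,-0.011,0],[0,-0.008,-0.011,0]]]'

```text
t: 4.47
tcp_pos: [0.5855, -0.2716, 0.1282]
tool_rot: [0.794, -0.608, 0.002, 0.0]
force: [1.1, 0.2, -0.9]
finger_gap: 0.345
```

Run:
```python
from lib import *
s=snap('wrist','w3');s=snap('side','s3'); print(manip.sense()['force'])
cv2.imwrite('pics/s3a.png',cv2.resize(cv2.cvtColor(s['img'][140:260,260:420],cv2.COLOR_RGB2BGR),None,fx=4,fy=4))
```

```text
[-0.69793795 -0.0669441  -0.78049122]
```

View pics/w3.png

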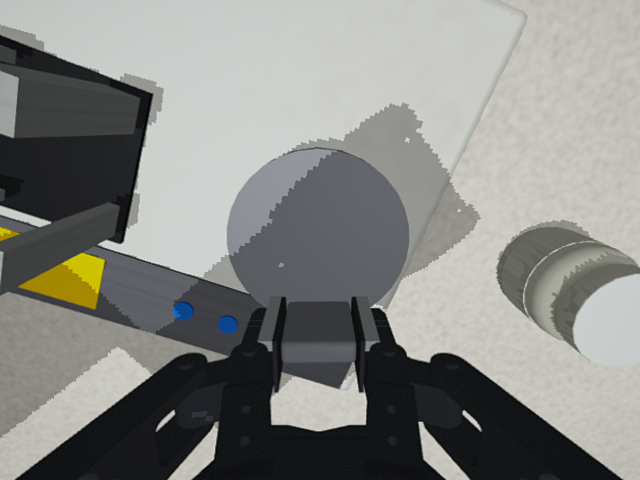

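View pics/s3a.png

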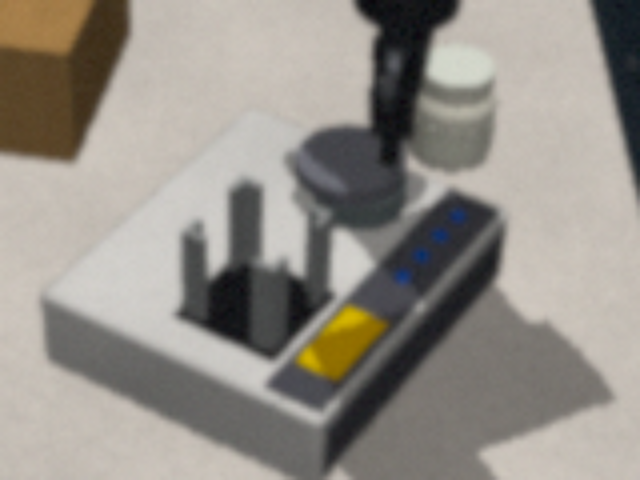

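Run:
```python
import cv2
for n in ['w2','w3']:
    a=cv2.imread('pics/%s.png'%n)
    cv2.imwrite('pics/%sa.png'%n,cv2.resize(a[135:375,215:425],None,fx=3,fy=2.5,interpolation=cv2.INTER_CUBIC))
```

```text
(no output)
```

View pics/w3a.png

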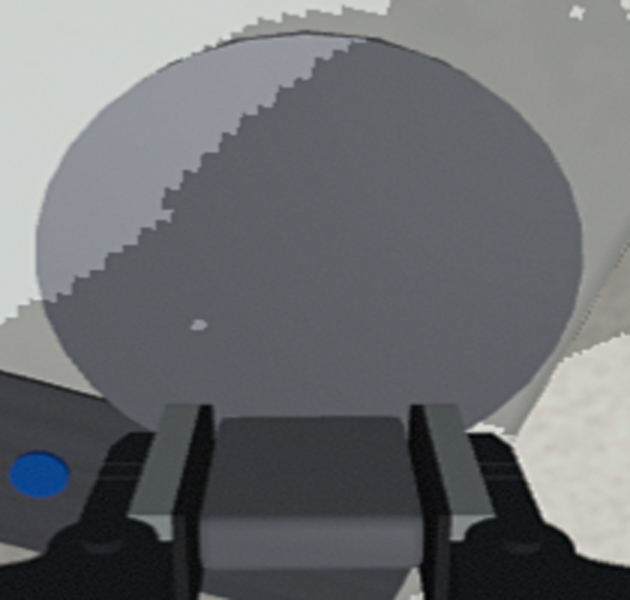

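View pics/w2a.png

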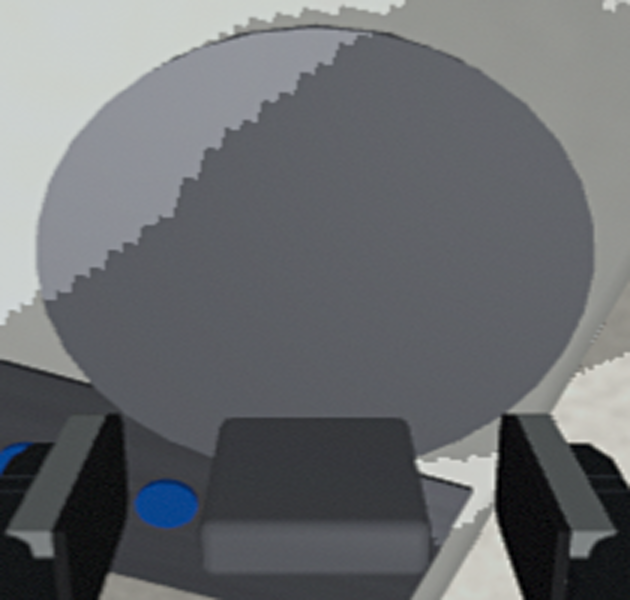

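Request:
move_arm --deltas '[[[0,-0.0015,0,0],[0,-0.0015,0.001,0],[0,-0.0015,0.002,0],[0,-0.0015,0.003,0],[0,-0.0015,0.003,0],[0,-0.0015,0.003,0]]]'

```text
t: 5.07
tcp_pos: [0.5866, -0.2712, 0.1249]
tool_rot: [0.794, -0.608, 0.002, 0.0]
force: [0.4, 0.3, -0.6]
finger_gap: 0.345
```

Request:
move_arm --deltas '[[[0,0,0,0],[0,0,0,0],[0,0,0,0],[0,0,0,0],[0,0,0,0],[0,0,0,0]]]' --gripper 0.42

```text
t: 5.57
tcp_pos: [0.5866, -0.2712, 0.125]
tool_rot: [0.794, -0.608, 0.002, 0.0]
force: [-0.5, -0.7, -0.1]
finger_gap: 0.421
```

Run:
```python
from lib import *
s=snap('wrist','w4')
a=cv2.imread('pics/w4.png')
cv2.imwrite('pics/w4a.png',cv2.resize(a[135:375,215:425],None,fx=3,fy=2.5,interpolation=cv2.INTER_CUBIC))
```

```text
(no output)
```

View pics/w4a.png

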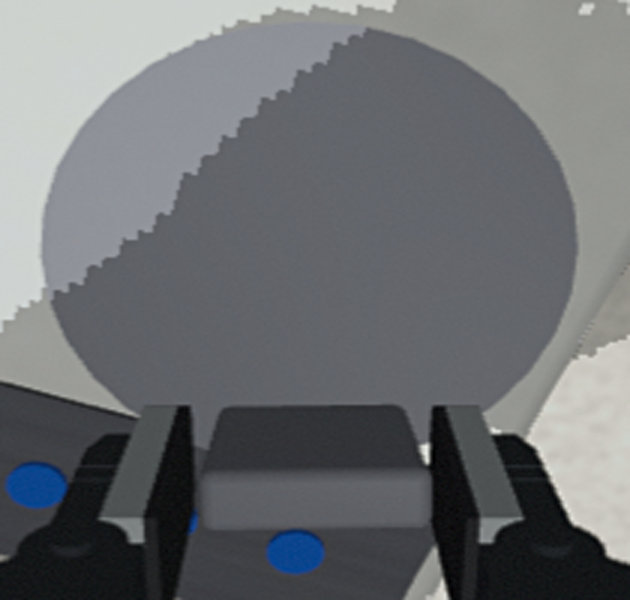

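```bash
cat > capfit.py <<'E'
from lib import *
def capfit(name,tab,base,circ,x0):
    s=pickle.load(open('pics/%s.pkl'%name,'rb'))
    cv=lambda p:np.array([215,135])+np.array(p,float)/[3,2.5]
    L=np.array([[-.029,.015,.049],[-.029,-.015,.049],[-.039,.015,.049],[-.039,-.015,.049],[-.029,.015,.013],[-.029,-.015,.013]])
    uv=cv(tab+base); cu=cv(circ)  # left,right extreme x, top extreme y
    a=np.linspace(0,2*np.pi,181); C=np.c_[.042*np.cos(a),.042*np.sin(a),np.full(181,.013)]
    def res(x):
        R=Ro.from_euler('ZYX',[x[3],x[4],x[5]]).as_matrix()
        p=proj(s,L@R.T+x[:3]); c=proj(s,C@R.T+x[:3])
        return np.r_[(p-uv).ravel(),c[:,0].min()-cu[0,0],c[:,0].max()-cu[1,0],c[:,1].min()-cu[2,1]]
    r=least_squares(res,x0); print(name,'pos',r.x[:3].round(4),'yaw,pitch,roll deg',np.degrees(r.x[3:]).round(2),'rms',np.sqrt(np.mean(r.fun**2)).round(2)); print(r.fun.round(1))
    return r.x
if __name__=='__main__':
    x0=[.607,-.265,.09,.26,0.0,0]
    capfit('w2',[(204,523),(427,521),(205,575),(430,572)],[(222,420),(408,418)],[(37,250),(595,250),(310,26)],x0)
    capfit('w4',[(203,473),(425,470),(197,528),(432,525)],[(222,407),(408,405)],[(42,250),(578,250),(310,22)],x0)
E
python3 capfit.py
```

```text
w2 pos [ 0.6066 -0.265   0.0828] yaw,pitch,roll deg [15.69  1.89 -0.22] rms 1.38
[-2.  -0.9  2.5 -0.6 -1.3  0.9  0.9  1.6  0.1 -1.9  0.6 -1.6  0.1 -1.
  2. ]
w4 pos [ 0.6164 -0.2633  0.087 ] yaw,pitch,roll deg [16.3  10.9  -0.34] rms 1.33
[-2.4 -1.1  2.  -1.3  0.5  1.8 -0.1  1.7 -0.2 -1.3 -0.3 -1.6  0.8 -0.3
  1.4]
```

Request:
move_arm --deltas '[[[0,0,0,0],[0,0,0,0],[0,0,0,0],[0,0,0,0]]]' --gripper 0.0 --squeeze 40

```text
t: 5.95
tcp_pos: [0.5866, -0.2711, 0.1251]
tool_rot: [0.794, -0.608, 0.002, 0.0]
force: [0.2, 0.2, 1.1]
finger_gap: 0.343
```

Run:
```python
from lib import *
print(manip.sense()['force'],plan((0.397,-0.159,.18),-75),plan((0.397,-0.159,.05),-75))
```

```text
[0.18958123 0.16660991 1.08712186] ([-0.1574, 0.1539, -0.0556, 0.07], 'curyaw -74.93 q6 0.703') ([-0.1578, 0.1541, 0.0744, 0.07], 'curyaw -74.93 q6 0.703')
```

Request:
move_arm --deltas '[[[0,0,-0.02,0],[0,0,-0.045,0],[-0.02,0.02,-0.055,0],[-0.047,0.045,-0.055,0],[-0.075,0.072,-0.055,0],[-0.1,0.098,-0.055,0],[-0.127,0.125,-0.055,0],[-0.147,0.144,-0.055,0],[-0.157,0.154,-0.055,0],[-0.157,0.154,-0.055,0],[-0.157,0.154,-0.03,0],[-0.157,0.154,0,0],[-0.157,0.154,0.03,0],[-0.157,0.154,0.05,0],[-0.157,0.154,0.065,0],[-0.157,0.154,0.074,0],[-0.157,0.154,0.074,0],[-0.157,0.154,0.074,0]]]'

```text
t: 7.45
tcp_pos: [0.3981, -0.1603, 0.0501]
tool_rot: [0.794, -0.608, 0.002, 0.0]
force: [0.8, 0.7, -0.4]
finger_gap: 0.344
```

Run:
```python
from lib import *
s=snap('wrist','w5'); print(plan((0.397,-0.159,.035),-75))
```

```text
([-0.0017, 0.0008, 0.0157, 0.07], 'curyaw -74.93 q6 0.665')
```

View pics/w5.png

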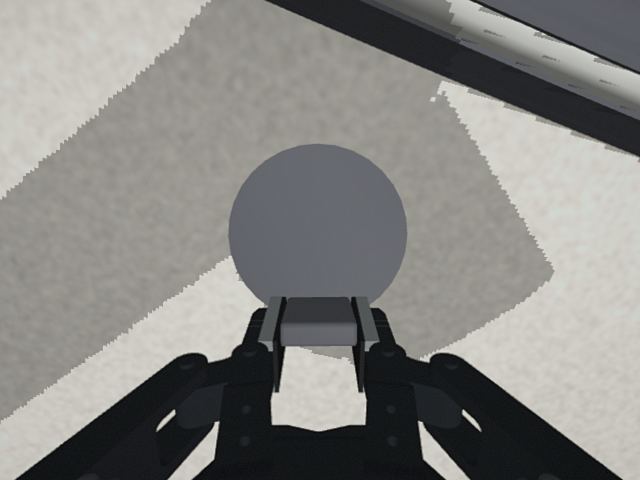

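Cap held tilted, clear of the analyser (its front edge is top right). Lower until contact.

Request:
move_arm --deltas '[[[0,0,0.004,0],[0,0,0.007,0],[0,0,0.01,0],[0,0,0.012,0],[0,0,0.014,0],[0,0,0.016,0],[0,0,0.016,0],[0,0,0.016,0]]]'

```text
t: 8.17
tcp_pos: [0.3964, -0.1598, 0.0354]
tool_rot: [0.794, -0.608, 0.001, 0.001]
force: [-7.1, -3.3, 9.9]
finger_gap: 0.343
```

Request:
move_arm --deltas '[[[0,0,0,0],[0,0,0,0],[0,0,0,0],[0,0,-0.01,0],[0,0,-0.04,0],[0,0,-0.08,0],[0,0,-0.12,0],[0,0,-0.16,0],[0,0,-0.18,0],[0,0,-0.18,0],[0,0,-0.18,0]]]' --gripper 0.7

```text
t: 9.08
tcp_pos: [0.3969, -0.1597, 0.2165]
tool_rot: [0.794, -0.608, 0.003, 0.0]
force: [-0.3, 0.6, -0.9]
finger_gap: 0.698
```

Run:
```python
from lib import *
s=snap('wrist','w6'); s=snap('top','top6'); 
P=unproj(s,[(0,0)],0)
```

```text
(no output)
```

View pics/w6.png

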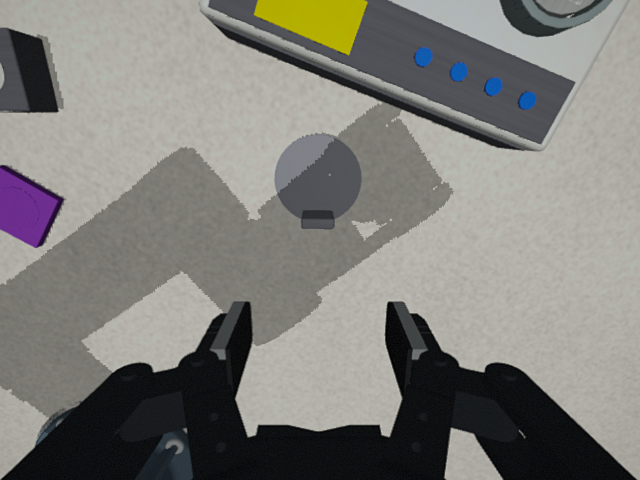

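View pics/top6.png

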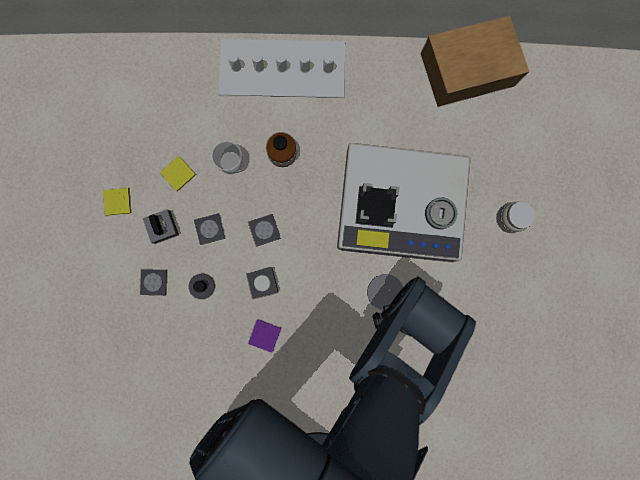

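Run:
```python
from lib import *
print(plan((.45,.13,.22),15))
```

```text
([-0.2647, -0.1277, -0.0058, -89.92], 'curyaw -74.92 q6 0.664')
```

Request:
move_arm --deltas '[[[-0.264,-0.128,-0.006,-90],[-0.264,-0.128,-0.006,-90],[-0.264,-0.128,-0.006,-90],[-0.264,-0.128,-0.006,-90],[-0.264,-0.128,-0.006,-90],[-0.264,-0.128,-0.006,-90],[-0.264,-0.128,-0.006,-90],[-0.264,-0.128,-0.006,-90],[-0.264,-0.128,-0.006,-90],[-0.264,-0.128,-0.006,-90],[-0.264,-0.128,-0.006,-90],[-0.264,-0.128,-0.006,-90],[-0.264,-0.128,-0.006,-90],[-0.264,-0.128,-0.006,-90],[-0.264,-0.128,-0.006,-90]]]' --gripper 1.0

```text
t: 10.43
tcp_pos: [0.4495, 0.1293, 0.2185]
tool_rot: [0.991, 0.13, -0.002, 0.0]
force: [-0.3, 0.1, 0.3]
finger_gap: 0.998
```

Run:
```python
from lib import *
s=snap('wrist','w7'); print(plan((.45,.13,.22),15))
a=cv2.imread('pics/w7.png')
cv2.imwrite('pics/w7a.png',cv2.resize(a[120:320,220:420],None,fx=3,fy=3,interpolation=cv2.INTER_CUBIC))
```

```text
([0.0005, -0.0006, -0.0012, -0.03], 'curyaw 14.97 q6 -0.220')
```

View pics/w7.png

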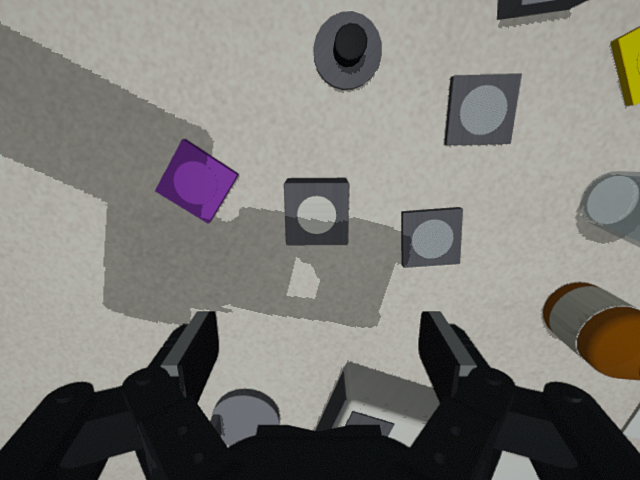

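View pics/w7a.png

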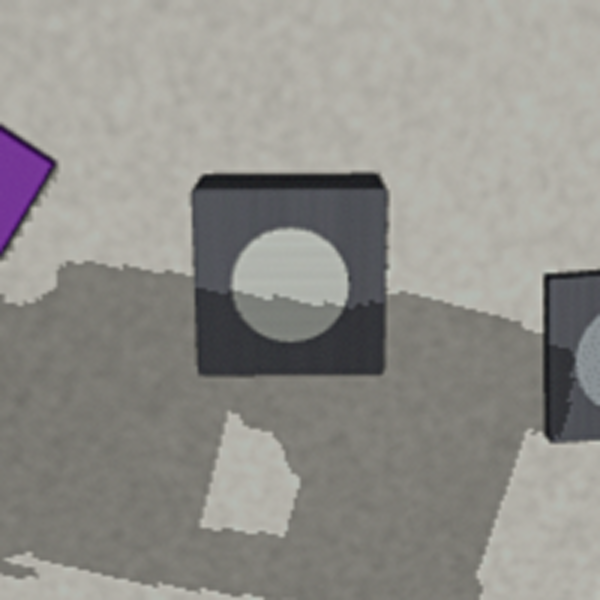

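```bash
cat >> lib.py <<'E'
def rectfit(s,uv,lx,ly,z):
    uv=np.array(uv,float); P=unproj(s,uv,z); c=P.mean(0)
    e=P[1]-P[0]; 
    # order points by cyclic as given; model matched by cyclic order; world ccw or cw
    area=np.sum(P[:,0]*np.roll(P[:,1],-1)-np.roll(P[:,0],-1)*P[:,1])
    u=uv if area>0 else uv[::-1]; Q=P if area>0 else P[::-1]
    e=Q[1]-Q[0]; yaw=np.arctan2(e[1],e[0])
    x=fit(s,rect(lx,ly,z),u,[c[0],c[1],yaw]); yd=(np.degrees(x[2])+45)%90-45
    print('rect pos',x[:2].round(4),'yaw mod90 %.2f'%yd,'edge',np.linalg.norm(e).round(4)); return x[0],x[1],yd
E
python3 - <<'E'
from lib import *
s=pickle.load(open('pics/w7.pkl','rb'))
uv=np.array([220,120])+np.array([(193,190),(387,190),(384,374),(198,375)])/3
x,y,a=rectfit(s,uv,.06,.06,.036)
print(plan((x,y,.036),a),plan((x,y,.022),a))
E
```

```text
rms px 0.82
rect pos [0.4474 0.1327] yaw mod90 15.19 edge 0.0591
([-0.0006, -0.0039, 0.1829, -0.23], 'curyaw 14.97 q6 -0.220') ([-0.0005, -0.0039, 0.1969, -0.23], 'curyaw 14.97 q6 -0.220')
```

Request:
move_arm --deltas '[[[0,-0.004,0.03,0],[0,-0.004,0.065,0],[0,-0.004,0.1,0],[0,-0.004,0.135,0],[0,-0.004,0.165,0],[0,-0.004,0.185,0],[0,-0.004,0.2,0],[0,-0.004,0.2,0],[0,-0.004,0.2,0]]]'

```text
t: 11.23
tcp_pos: [0.4472, 0.1329, 0.0179]
tool_rot: [0.992, 0.13, -0.003, 0.0]
force: [-0.2, 0.3, -0.5]
finger_gap: 0.998
```

Request:
move_arm --deltas '[[[0,0,0,0],[0,0,0,0],[0,0,0,0],[0,0,0,0],[0,0,0,0]]]' --gripper 0.0 --squeeze 50

```text
t: 11.65
tcp_pos: [0.4472, 0.1329, 0.0192]
tool_rot: [0.992, 0.13, -0.003, 0.0]
force: [-0.9, -0.6, 7.3]
finger_gap: 0.693
```

Run:
```python
from lib import *
s=snap('wrist','w8'); st=manip.sense();print(st['tcp_pos'],st['force'],plan(st['tcp_pos'],-5.3))
a=cv2.imread('pics/w8.png')
cv2.imwrite('pics/w8a.png',cv2.resize(a[200:400,200:440],None,fx=3,fy=3,interpolation=cv2.INTER_CUBIC))
```

```text
[0.44724038 0.13290753 0.01917711] [-1.20948174 -0.71720332  6.79567159] ([0.0, 0.0, 0.0, 20.21], 'curyaw 14.91 q6 -0.210')
```

View pics/w8a.png

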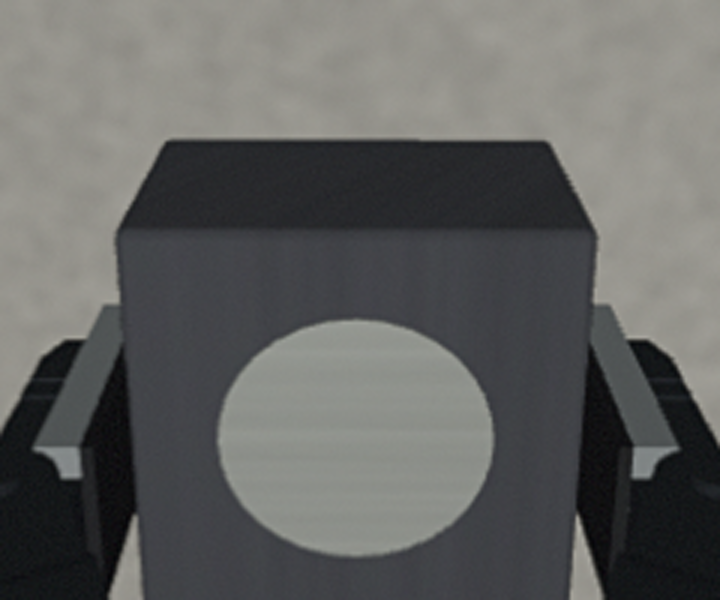

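Run:
```python
from lib import *
s=pickle.load(open('pics/w8.pkl','rb')); st=manip.sense(); R=Ro.from_quat(st['tool_rot']).as_matrix()
o=np.array([200,200])
P=unproj(s,o+np.array([(118,230),(596,232)])/3,.036); Q=unproj(s,o+np.array([(356,437),(356,319),(356,557)])/3,.036)
print(P,np.linalg.norm(P[1]-P[0])); print(Q,np.linalg.norm(Q[1]-Q[2]))
for p in list(P)+list(Q): print((R.T@(p-st['tcp_pos'])).round(4))
```

```text
[[0.41288484 0.15513009 0.036     ]
 [0.46861031 0.16984788 0.036     ]] 0.05763628765913265
[[0.448142   0.13442076 0.036     ]
 [0.44373337 0.15094405 0.036     ]
 [0.45300073 0.11621024 0.036     ]] 0.0359488794948847
[-0.0276 -0.0303 -0.0166]
[ 0.0301 -0.0302 -0.017 ]
[ 0.0012 -0.0012 -0.0168]
[ 0.0012 -0.0183 -0.0168]
[ 0.0012  0.0176 -0.0168]
```

Run:
```python
from lib import *
print(plan((.615,-.192,.26),-5.3))
```

```text
([0.0771, 0.357, -0.2415, 20.21], 'curyaw 14.91 q6 -0.210')
```

Request:
move_arm --deltas '[[[0,0,-0.02,0],[0,0,-0.06,0],[0,0,-0.1,0],[0,0,-0.14,0],[0,0,-0.18,0],[0,0.01,-0.22,0],[0.01,0.04,-0.241,4],[0.02,0.08,-0.241,8],[0.028,0.12,-0.241,12],[0.036,0.16,-0.241,16],[0.044,0.2,-0.241,20.2],[0.053,0.24,-0.241,20.2],[0.061,0.28,-0.241,20.2],[0.07,0.32,-0.241,20.2],[0.077,0.345,-0.241,20.2],[0.077,0.357,-0.241,20.2],[0.077,0.357,-0.241,20.2],[0.077,0.357,-0.241,20.2],[0.077,0.357,-0.241,20.2]]]'

```text
t: 13.28
tcp_pos: [0.6135, -0.19, 0.2592]
tool_rot: [0.999, -0.046, -0.004, -0.0]
force: [-0.6, 1.1, -2.9]
finger_gap: 0.691
```

Run:
```python
from lib import *
s=snap('wrist','w9'); st=manip.sense();print(st['tcp_pos'],st['force'],plan((.615,-.192,.26),-5.3))
a=cv2.imread('pics/w9.png')
cv2.imwrite('pics/w9a.png',cv2.resize(a[0:200,220:420],None,fx=3,fy=3,interpolation=cv2.INTER_CUBIC))
```

```text
[ 0.61374238 -0.18984036  0.25940742] [ 0.08649809 -0.21711247 -2.19382853] ([0.0014, 0.002, -0.0006, 0.09], 'curyaw -5.21 q6 -0.380')
```

View pics/w9.png

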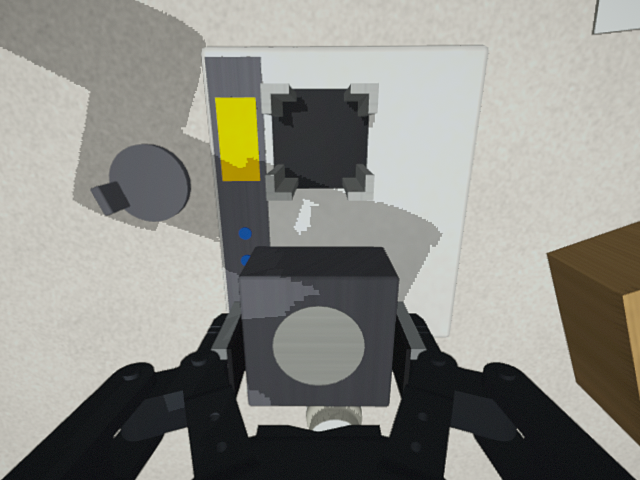

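View pics/w9a.png

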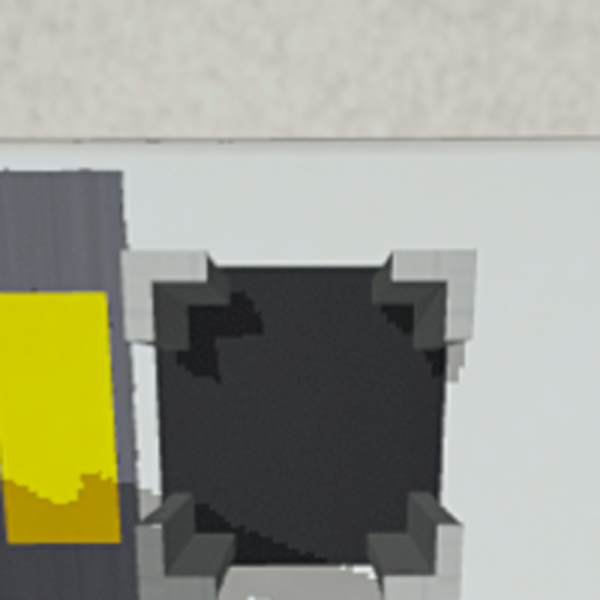

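Run:
```python
import cv2
a=cv2.imread('pics/w9.png')
cv2.imwrite('pics/w9b.png',cv2.resize(a[70:210,250:390],None,fx=4.2,fy=4.2,interpolation=cv2.INTER_CUBIC))
```

```text
(no output)
```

View pics/w9b.png

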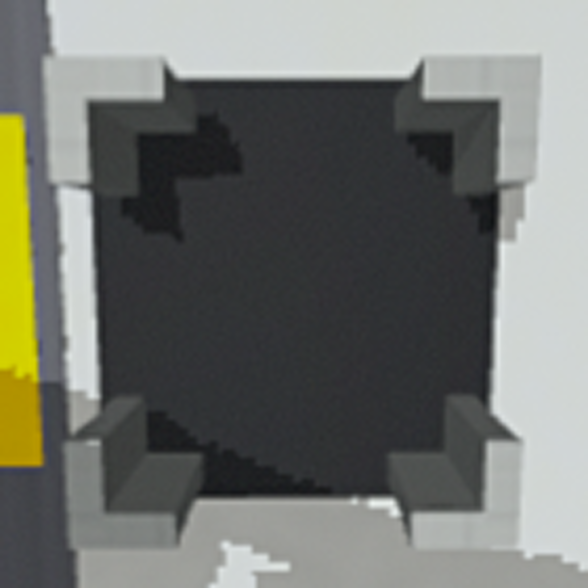

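Run:
```python
from lib import *
s=pickle.load(open('pics/w9.pkl','rb')); st=manip.sense()
o=np.array([250,70])
a=rectfit(s,o+np.array([(43,57),(541,56),(519,550),(69,550)])/4.2,.076,.076,.148)
b=rectfit(s,o+np.array([(88,100),(499,100),(484,514),(104,514)])/4.2,.064,.064,.148)
c=rectfit(s,[(243,275.5),(399,276),(390,405),(248,405)],.06,.06,st['tcp_pos'][2]+.0168)
d=unproj(s,[(318.7,345.7)],st['tcp_pos'][2]+.0168)[0]; print(d)
R=Ro.from_quat(st['tool_rot']).as_matrix()
for q in (c,d): print(R.T@(np.array([q[0],q[1],st['tcp_pos'][2]])-st['tcp_pos']))
# free height fit of block
uv=np.array([(243,275.5),(399,276),(390,405),(248,405)])
```

```text
rms px 0.33
rect pos [ 0.6209 -0.1205] yaw mod90 -5.04 edge 0.0758
rms px 0.56
rect pos [ 0.6211 -0.1205] yaw mod90 -5.14 edge 0.0635
rms px 3.29
rect pos [ 0.6153 -0.1883] yaw mod90 -5.54 edge 0.0585
[ 0.61488008 -0.18843076  0.27620742]
[ 1.46090238e-03 -1.63948286e-03 -1.10140961e-05]
[ 1.00499898e-03 -1.50707008e-03 -7.62543260e-06]
```

Run:
```python
from lib import *
print(plan((.6199,-.1219,.26),-5.15),plan((.6199,-.1219,.175),-5.15))
```

```text
([-0.0, -0.0682, -0.0006, -0.06], 'curyaw -5.21 q6 -0.380') ([0.0006, -0.0682, 0.0844, -0.06], 'curyaw -5.21 q6 -0.380')
```

Request:
move_arm --deltas '[[[0,-0.03,0,0],[0,-0.06,0,0],[0,-0.068,0,0],[0,-0.068,0.03,0],[0.0005,-0.068,0.06,0],[0.0006,-0.068,0.08,0],[0.0006,-0.0682,0.084,0],[0.0006,-0.0682,0.084,0],[0.0006,-0.0682,0.084,0],[0.0006,-0.0682,0.084,0]]]'

```text
t: 14.17
tcp_pos: [0.6212, -0.1221, 0.1775]
tool_rot: [0.999, -0.045, -0.002, 0.001]
force: [-0.3, 0.3, -3.4]
finger_gap: 0.693
```

Run:
```python
from lib import *
s=snap('wrist','w10'); st=manip.sense();print(st['tcp_pos'],st['force'],plan((.6199,-.1219,.0935),-5.15))
```

```text
[ 0.62115341 -0.12222903  0.17750718] [ 0.29292078  0.99442969 -2.73740316] ([-0.001, -0.0003, 0.084, -0.04], 'curyaw -5.19 q6 -0.278')
```

View pics/w10.png

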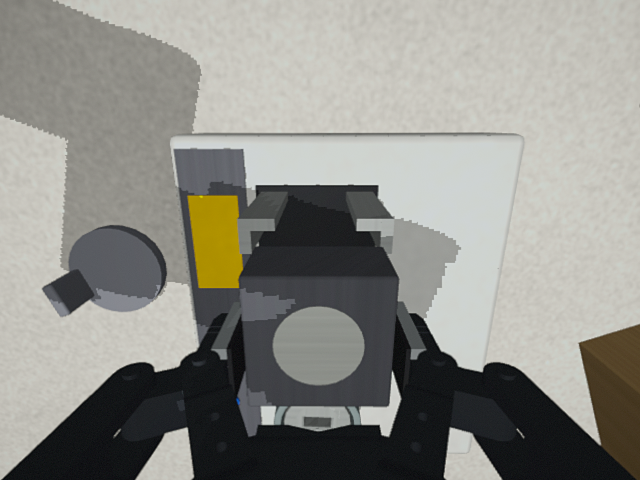

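Request:
move_arm --deltas '[[[-0.001,0,0,0],[-0.001,0,0.006,0],[-0.001,0,0.012,0],[-0.001,0,0.018,0],[-0.001,0,0.024,0],[-0.001,0,0.03,0],[-0.001,0,0.03,0]]]'

```text
t: 14.8
tcp_pos: [0.6192, -0.1214, 0.1455]
tool_rot: [0.999, -0.045, -0.003, -0.0]
force: [1.3, 2.4, -4.2]
finger_gap: 0.691
```

Run:
```python
from lib import *
st=manip.sense();print(st['tcp_pos'],st['force'],plan((.6199,-.1219,.0935),-5.15))
```

```text
[ 0.61915133 -0.12140215  0.14549827] [ 1.27676721  2.40509704 -4.21037838] ([0.0011, 0.0004, 0.052, -0.03], 'curyaw -5.18 q6 -0.278')
```

Request:
move_arm --deltas '[[[0.0007,0,0.005,0],[0.0007,0,0.011,0],[0.0007,0,0.017,0],[0.0007,0,0.023,0],[0.0007,0,0.029,0],[0.0007,0,0.035,0],[0.0007,0,0.041,0],[0.0007,0,0.046,0],[0.0007,0,0.049,0],[0.0007,0,0.051,0],[0.0007,0,0.051,0]]]'

```text
t: 15.72
tcp_pos: [0.6193, -0.1214, 0.0938]
tool_rot: [0.999, -0.045, -0.004, -0.0]
force: [0.5, 1.4, -4.7]
finger_gap: 0.691
```

Request:
move_arm --deltas '[[[0,0,0.001,0],[0,0,0.002,0],[0,0,0.002,0],[0,0,0.002,0]]]'

```text
t: 16.05
tcp_pos: [0.6193, -0.1215, 0.0934]
tool_rot: [0.999, -0.045, -0.003, -0.0]
force: [-2.3, 2.6, 5.8]
finger_gap: 0.689
```

Request:
move_arm --deltas '[[[0,0,0,0],[0,0,0,0],[0,0,0,0],[0,0,-0.005,0],[0,0,-0.03,0],[0,0,-0.07,0],[0,0,-0.11,0],[0,0.02,-0.15,0],[0,0.05,-0.165,0],[0,0.07,-0.166,0],[0,0.07,-0.166,0],[0,0.07,-0.166,0]]]' --gripper 0.85

```text
t: 17.05
tcp_pos: [0.6138, -0.1925, 0.2599]
tool_rot: [0.999, -0.046, -0.003, -0.0]
force: [-0.5, -0.2, -0.4]
finger_gap: 0.849
```

Run:
```python
from lib import *
s=snap('wrist','w11');snap('top','top11'); st=manip.sense();print(st['tcp_pos'],st['force'])
a=cv2.imread('pics/w11.png')
cv2.imwrite('pics/w11b.png',cv2.resize(a[70:210,250:390],None,fx=4.2,fy=4.2,interpolation=cv2.INTER_CUBIC))
```

```text
[ 0.61342331 -0.1905263   0.25859613] [-0.67184708  0.52070174  0.91717846]
```

View pics/w11b.png

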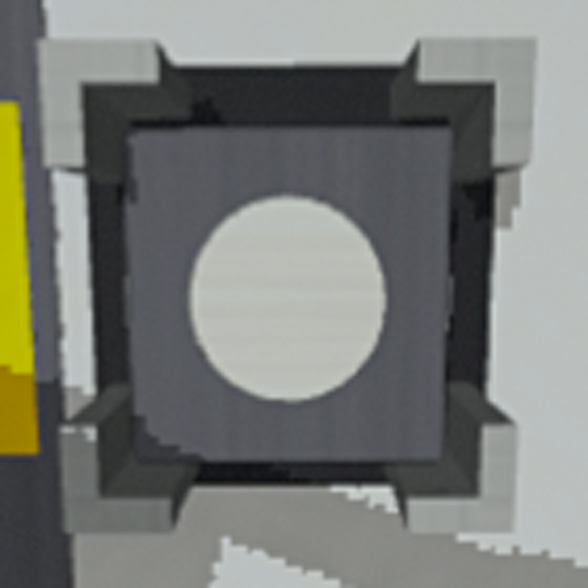

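View pics/top11.png

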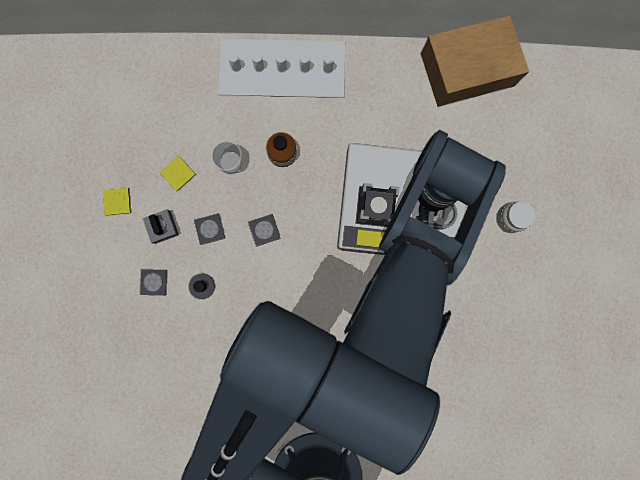

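Run:
```python
from lib import *
print(plan((.567,.135,.2),16))
```

```text
([-0.0751, -0.3199, 0.0597, -21.17], 'curyaw -5.17 q6 -0.383')
```

Request:
move_arm --deltas '[[[-0.01,-0.04,0,0],[-0.02,-0.08,0,-4],[-0.03,-0.12,0,-8],[-0.04,-0.16,0,-12],[-0.05,-0.2,0,-16],[-0.06,-0.24,0.01,-21],[-0.07,-0.28,0.03,-21],[-0.075,-0.31,0.05,-21],[-0.075,-0.32,0.06,-21],[-0.075,-0.32,0.06,-21],[-0.075,-0.32,0.06,-21]]]' --gripper 1.0

```text
t: 18.07
tcp_pos: [0.5664, 0.1358, 0.1988]
tool_rot: [0.99, 0.139, -0.005, -0.001]
force: [-0.9, -0.4, -0.4]
finger_gap: 0.997
```

Run:
```python
from lib import *
s=snap('wrist','w12'); st=manip.sense();print(st['tcp_pos'],st['force'])
a=cv2.imread('pics/w12.png')
cv2.imwrite('pics/w12b.png',cv2.resize(a[150:290,250:390],None,fx=4.2,fy=4.2,interpolation=cv2.INTER_CUBIC))
```

```text
[0.56739042 0.13475985 0.19969327] [-0.95006016 -0.03505528  0.61461485]
```

View pics/w12.png

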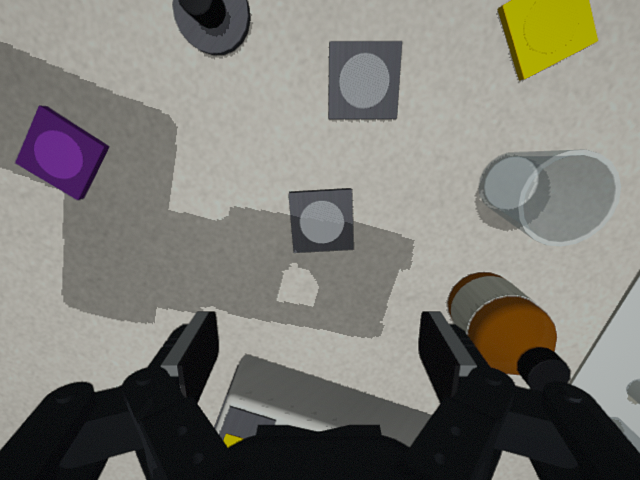

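View pics/w12b.png

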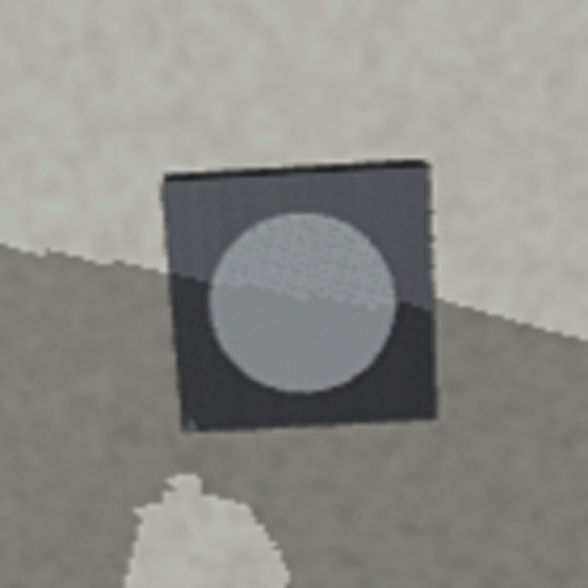

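Run:
```python
from lib import *
s=pickle.load(open('pics/w12.pkl','rb'))
x,y,a=rectfit(s,np.array([250,150])+np.array([(163,180),(428,167),(436,417),(186,432)])/4.2,.06,.06,.01)
R=Ro.from_quat(manip.sense()['tool_rot']).as_matrix(); p=np.array([x,y,.01])-R@[.0008,-.0009,0]; print(p)
print(plan((p[0],p[1],.01),a))
```

```text
rms px 0.79
rect pos [0.5703 0.1329] yaw mod90 19.48 edge 0.0583
[0.56978153 0.13177235 0.01000301]
([0.003, 0.0042, 0.1897, -3.61], 'curyaw 15.88 q6 -0.237')
```

Request:
move_arm --deltas '[[[0.003,0.004,0.03,-3.6],[0.003,0.004,0.065,-3.6],[0.003,0.004,0.1,-3.6],[0.003,0.004,0.135,-3.6],[0.003,0.004,0.165,-3.6],[0.003,0.004,0.185,-3.6],[0.003,0.004,0.192,-3.6],[0.003,0.004,0.192,-3.6],[0.003,0.004,0.192,-3.6]]]'

```text
t: 18.87
tcp_pos: [0.5712, 0.1309, 0.0087]
tool_rot: [0.986, 0.168, -0.003, -0.001]
force: [0.4, -0.0, -0.0]
finger_gap: 0.999
```

Request:
move_arm --deltas '[[[0,0,0,0],[0,0,0,0],[0,0,0,0],[0,0,0,0],[0,0,0,0]]]' --gripper 0.0 --squeeze 40

```text
t: 19.28
tcp_pos: [0.5726, 0.1306, 0.0113]
tool_rot: [0.986, 0.169, -0.001, -0.001]
force: [-1.1, -1.4, 7.8]
finger_gap: 0.676
```

Run:
```python
from lib import *
s=snap('wrist','w13'); st=manip.sense();print(st['tcp_pos'],st['force'])
a=cv2.imread('pics/w13.png')
cv2.imwrite('pics/w13a.png',cv2.resize(a[200:400,200:440],None,fx=3,fy=3,interpolation=cv2.INTER_CUBIC))
```

```text
[0.5726445  0.1306236  0.01127839] [-0.59198156 -2.08997069  6.31575658]
```

View pics/w13a.png

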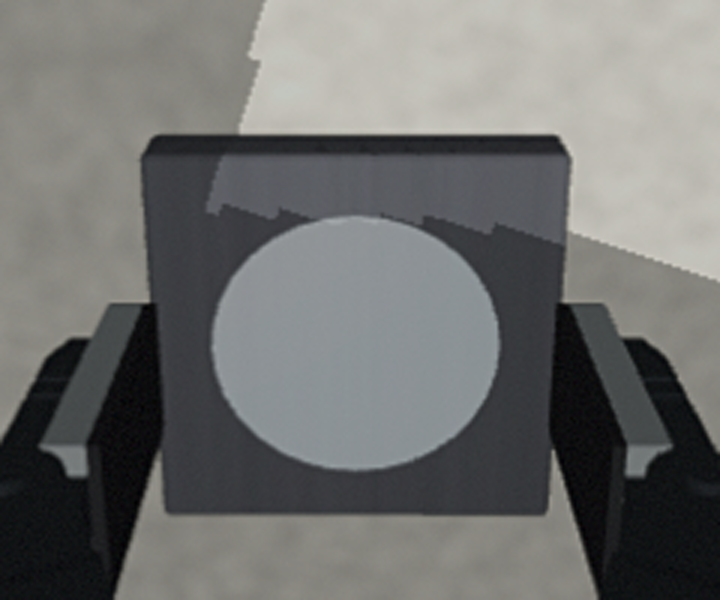

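```bash
cat > inhand.py <<'E'
from lib import *
def inhand(name,uv,lx,ztop_rel,st=None):
    s=pickle.load(open('pics/%s.pkl'%name,'rb')); st=st or manip.sense(); R=Ro.from_quat(st['tool_rot']).as_matrix()
    x,y,a=rectfit(s,uv,lx,lx,st['tcp_pos'][2]+ztop_rel)
    cur=np.degrees(np.arctan2(R[1,0],R[0,0])); print('in tool',(R.T@(np.array([x,y,st['tcp_pos'][2]])-st['tcp_pos'])).round(4),'yaw rel %.2f'%(a-cur))
E
python3 - <<'E'
from inhand import *
o=np.array([200,200])
inhand('w13',o+np.array([(142,155),(571,155),(549,513),(166,514)])/3,.06,-.0013)
inhand('w13',o+np.array([(212,216),(500,216),(500,470),(212,470)])/3,.042,-.0013)
print(plan((.615,-.192,.26),-5.15))
E
```

```text
rms px 1.66
rect pos [0.5726 0.1347] yaw mod90 19.58 edge 0.0587
in tool [ 0.0013 -0.0039  0.    ] yaw rel 0.17
rms px 1.52
rect pos [0.5726 0.1343] yaw mod90 19.46 edge 0.0435
in tool [ 0.0012 -0.0035  0.    ] yaw rel 0.05
([-0.0678, 0.318, -0.2491, 24.56], 'curyaw 19.41 q6 -0.306')
```

Run:
```python
from lib import *
s=pickle.load(open('pics/w11.pkl','rb'))
o=np.array([250,70])
rectfit(s,o+np.array([(38,38),(537,37),(516,533),(63,533)])/4.2,.076,.076,.148)
rectfit(s,o+np.array([(82,82),(495,82),(480,497),(98,497)])/4.2,.064,.064,.148)
rectfit(s,o+np.array([(127,129),(451,127),(446,463),(133,463)])/4.2,.06,.06,.110)
print(unproj(s,o+np.array([(288,298)])/4.2,.110))
```

```text
rms px 0.33
rect pos [ 0.621  -0.1203] yaw mod90 -5.13 edge 0.0762
rms px 0.51
rect pos [ 0.6211 -0.1203] yaw mod90 -5.24 edge 0.0638
rms px 0.85
rect pos [ 0.6208 -0.1223] yaw mod90 -5.13 edge 0.0599
[[ 0.62067924 -0.1215515   0.11      ]]
```

Run:
```python
from lib import *
print(plan((.62,-.1223,.2),-5.15))
```

```text
([-0.0398, 0.254, -0.1891, 24.56], 'curyaw 19.41 q6 -0.306')
```

Request:
move_arm --deltas '[[[0,0,-0.02,0],[0,0,-0.06,0],[0,0,-0.1,0],[0,0,-0.14,0],[0,0.01,-0.18,0],[-0.005,0.04,-0.2,5],[-0.012,0.08,-0.2,10],[-0.018,0.12,-0.2,15],[-0.025,0.16,-0.2,20],[-0.032,0.2,-0.2,24.5],[-0.038,0.235,-0.195,24.5],[-0.04,0.25,-0.19,24.5],[-0.04,0.254,-0.19,24.5],[-0.04,0.254,-0.19,24.5],[-0.04,0.254,-0.19,24.5],[-0.04,0.254,-0.19,24.5]]]'

```text
t: 20.67
tcp_pos: [0.6194, -0.1202, 0.2012]
tool_rot: [0.999, -0.043, -0.002, -0.001]
force: [0.1, 0.1, -1.5]
finger_gap: 0.677
```

Run:
```python
from lib import *
s=snap('wrist','w14');st=manip.sense();print(st['tcp_pos'],st['force'],plan((.62,-.1223,.1213),-5.15))
```

```text
[ 0.61951344 -0.12015553  0.20131441] [ 0.03323887  0.71808188 -0.82628097] ([0.0009, 0.0022, 0.08, 0.2], 'curyaw -4.95 q6 -0.282')
```

View pics/w14.png

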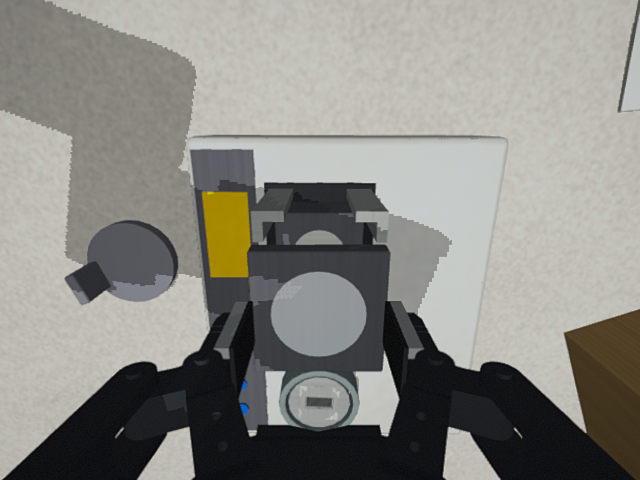

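Request:
move_arm --deltas '[[[0.0007,0.002,0,0.2],[0.0007,0.002,0.01,0.2],[0.0007,0.002,0.02,0.2],[0.0007,0.002,0.03,0.2],[0.0007,0.002,0.036,0.2],[0.0007,0.002,0.036,0.2]]]'

```text
t: 21.22
tcp_pos: [0.6184, -0.1216, 0.1626]
tool_rot: [0.999, -0.045, -0.004, -0.001]
force: [-0.7, 0.2, -1.1]
finger_gap: 0.676
```

Run:
```python
from lib import *
st=manip.sense();print(st['tcp_pos'],st['force'],plan((.62,-.1223,.1213),-5.15))
```

```text
[ 0.61838549 -0.12158232  0.16257121] [-0.65489469  0.2023212  -1.06978107] ([0.002, 0.0007, 0.0413, 0.0], 'curyaw -5.15 q6 -0.282')
```

Request:
move_arm --deltas '[[[0.002,0.0007,0,0],[0.002,0.0007,0.004,0],[0.002,0.0007,0.008,0],[0.002,0.0007,0.012,0],[0.002,0.0007,0.012,0]]]'

```text
t: 21.63
tcp_pos: [0.6197, -0.1223, 0.1497]
tool_rot: [0.999, -0.045, -0.005, -0.002]
force: [-0.6, 0.8, -0.6]
finger_gap: 0.674
```

Run:
```python
from lib import *
st=manip.sense();print(st['tcp_pos'],st['force'],plan((.62,-.1223,.1213),-5.15))
```

```text
[ 0.61967408 -0.12225532  0.14966502] [-0.59290491  0.76430497 -0.64143197] ([0.0006, 0.0001, 0.0284, -0.01], 'curyaw -5.16 q6 -0.282')
```

Request:
move_arm --deltas '[[[0.0003,0,0.005,0],[0.0003,0,0.01,0],[0.0003,0,0.015,0],[0.0003,0,0.02,0],[0.0003,0,0.024,0],[0.0003,0,0.027,0],[0.0003,0,0.0285,0],[0.0003,0,0.0285,0]]]'

```text
t: 22.3
tcp_pos: [0.6195, -0.1221, 0.1216]
tool_rot: [0.999, -0.045, -0.005, -0.002]
force: [-1.6, 1.7, 2.4]
finger_gap: 0.675
```

Request:
move_arm --deltas '[[[0,0,0.001,0],[0,0,0.001,0],[0,0,0.001,0],[0,0,0,0],[0,0,-0.02,0],[0,0,-0.06,0],[0,0,-0.1,0],[0,0.03,-0.138,0],[0,0.07,-0.138,0],[0,0.07,-0.138,0],[0,0.07,-0.138,0]]]' --gripper 0.85

```text
t: 23.22
tcp_pos: [0.6147, -0.195, 0.2604]
tool_rot: [0.999, -0.047, -0.004, -0.001]
force: [0.2, 1.4, -0.9]
finger_gap: 0.848
```

Run:
```python
from lib import *
s=snap('wrist','w15');snap('top','top15'); st=manip.sense();print(st['tcp_pos'],st['force'])
a=cv2.imread('pics/w15.png')
cv2.imwrite('pics/w15b.png',cv2.resize(a[70:210,250:390],None,fx=4.2,fy=4.2,interpolation=cv2.INTER_CUBIC))
print(plan((.567,.262,.2),16))
```

```text
[ 0.6138579  -0.191957    0.25851658] [ 0.26009075 -0.38391032 -0.7656621 ]
([-0.0871, -0.4476, 0.0615, -21.2], 'curyaw -5.20 q6 -0.386')
```

View pics/w15b.png

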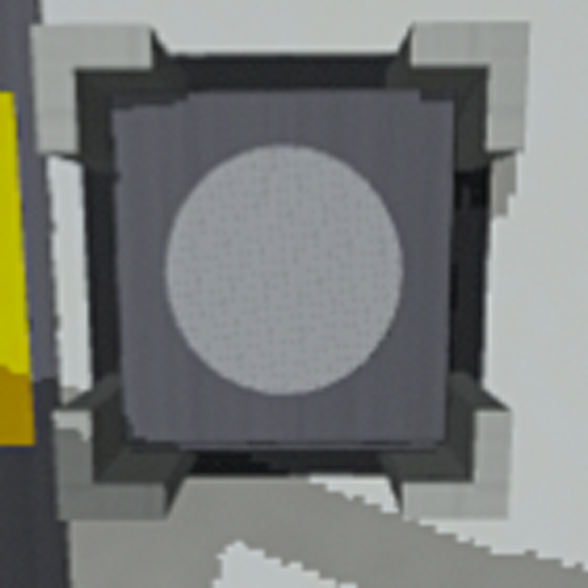

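View pics/top15.png

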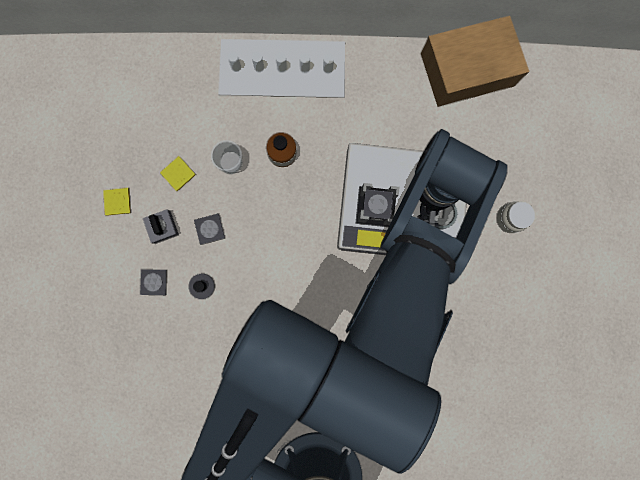

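Request:
move_arm --deltas '[[[-0.01,-0.04,0,0],[-0.018,-0.08,0,-4],[-0.026,-0.12,0,-8],[-0.034,-0.16,0,-12],[-0.042,-0.2,0,-16],[-0.05,-0.24,0,-21],[-0.058,-0.28,0,-21],[-0.066,-0.32,0.01,-21],[-0.074,-0.36,0.02,-21],[-0.08,-0.4,0.04,-21],[-0.087,-0.435,0.055,-21],[-0.087,-0.448,0.06,-21],[-0.087,-0.448,0.06,-21],[-0.087,-0.448,0.06,-21]]]' --gripper 1.0

```text
t: 24.48
tcp_pos: [0.5659, 0.2635, 0.2003]
tool_rot: [0.99, 0.139, -0.006, -0.003]
force: [0.2, -0.5, -0.3]
finger_gap: 0.998
```

Run:
```python
from lib import *
s=snap('wrist','w16'); st=manip.sense();print(st['tcp_pos'],st['force'])
a=cv2.imread('pics/w16.png')
cv2.imwrite('pics/w16b.png',cv2.resize(a[150:290,250:390],None,fx=4.2,fy=4.2,interpolation=cv2.INTER_CUBIC))
```

```text
[0.56670253 0.2624036  0.20113947] [-0.19310811  0.40404318 -0.09925039]
```

View pics/w16b.png

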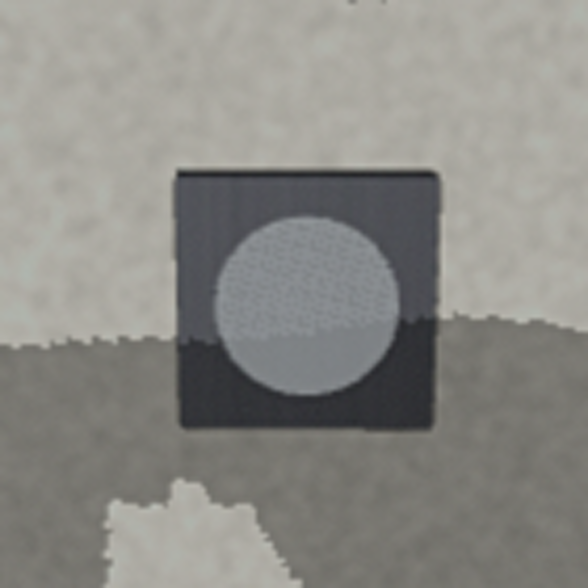

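View pics/w16.png

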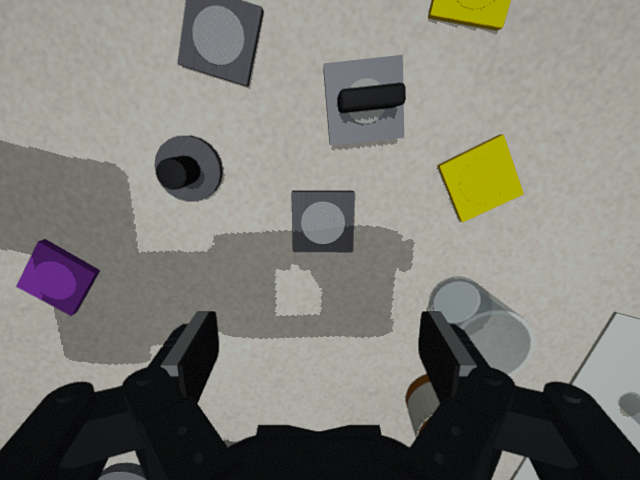

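```bash
cat > pl.py <<'E'
from lib import *
def plate(name,o,sc,uv,z=.01,side=.06):
    s=pickle.load(open('pics/%s.pkl'%name,'rb'))
    x,y,a=rectfit(s,np.array(o)+np.array(uv)/sc,side,side,z)
    st=manip.sense(); R=Ro.from_quat(st['tool_rot']).as_matrix(); p=np.array([x,y,.01])-R@[.0008,-.0009,0]; print('corr',p[:2].round(4),'tilt',R[:2,2].round(4))
    print(plan((p[0],p[1],.008),a),'tcp',st['tcp_pos'])
E
python3 -c "
from pl import *
plate('w16',[250,150],4.2,[(175,177),(440,176),(435,429),(181,429)])"
```

```text
rms px 0.47
rect pos [0.5705 0.2602] yaw mod90 16.34 edge 0.0594
corr [0.57   0.2591] tilt [-0.0121  0.0045]
([0.0043, 0.0055, 0.1931, -0.46], 'curyaw 15.88 q6 -0.029') tcp [0.56670253 0.2624036  0.20113947]
```

Request:
move_arm --deltas '[[[0.004,0.0055,0.03,-0.5],[0.004,0.0055,0.065,-0.5],[0.004,0.0055,0.1,-0.5],[0.004,0.0055,0.135,-0.5],[0.0043,0.0055,0.165,-0.5],[0.0043,0.0055,0.185,-0.5],[0.0043,0.0055,0.193,-0.5],[0.0043,0.0055,0.193,-0.5],[0.0043,0.0055,0.193,-0.5]]]'

```text
t: 25.28
tcp_pos: [0.5711, 0.2583, 0.009]
tool_rot: [0.99, 0.142, -0.005, -0.003]
force: [-0.0, 0.9, 0.2]
finger_gap: 1.0
```

Run:
```python
from lib import *
print(plan((.57,.2591,.008),16.3))
print(Ro.from_quat(manip.sense()['tool_rot']).as_matrix()[:,2])
```

```text
([-0.0009, -0.0011, 0.001, -0.0], 'curyaw 16.30 q6 -0.049')
[-0.01072405  0.00474927 -0.99993122]
```

Request:
move_arm --deltas '[[[-0.001,-0.001,0.001,0],[-0.001,-0.001,0.001,0],[-0.001,-0.001,0.001,0],[-0.001,-0.001,0.001,0],[-0.001,-0.001,0.001,0],[-0.001,-0.001,0.001,0]]]' --gripper 0.0 --squeeze 40

```text
t: 25.78
tcp_pos: [0.5711, 0.2591, 0.0106]
tool_rot: [0.99, 0.142, -0.003, -0.003]
force: [-0.8, -1.5, 5.6]
finger_gap: 0.682
```

Run:
```python
from lib import *
s=snap('wrist','w17'); st=manip.sense();print(st['tcp_pos'],st['force'],Ro.from_quat(st['tool_rot']).as_matrix()[:,2])
a=cv2.imread('pics/w17.png')
cv2.imwrite('pics/w17a.png',cv2.resize(a[200:400,200:440],None,fx=3,fy=3,interpolation=cv2.INTER_CUBIC))
```

```text
[0.57112604 0.25906558 0.01056823] [-0.2150162  -1.87522501  6.28494507] [-0.0073454   0.00507824 -0.99996013]
```

View pics/w17a.png

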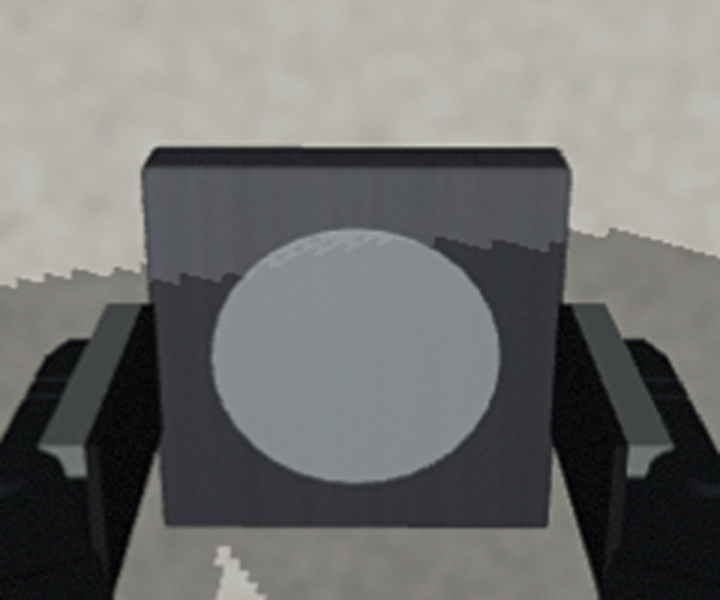

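Run:
```python
from lib import *
print(plan((.6201,-.1211,.2),-5.15))
```

```text
([-0.0609, 0.3773, -0.1917, 21.46], 'curyaw 16.31 q6 -0.047')
```

Request:
move_arm --deltas '[[[0,0,-0.02,0],[0,0,-0.06,0],[0,0,-0.1,0],[0,0,-0.14,0],[0,0.01,-0.18,0],[-0.005,0.04,-0.2,5],[-0.012,0.08,-0.2,10],[-0.018,0.12,-0.2,15],[-0.025,0.16,-0.2,20],[-0.032,0.2,-0.2,21.5],[-0.038,0.24,-0.2,21.5],[-0.045,0.28,-0.2,21.5],[-0.052,0.32,-0.2,21.5],[-0.058,0.355,-0.2,21.5],[-0.061,0.372,-0.195,21.5],[-0.061,0.377,-0.192,21.5],[-0.061,0.377,-0.192,21.5],[-0.061,0.377,-0.192,21.5],[-0.061,0.377,-0.192,21.5]]]'

```text
t: 27.42
tcp_pos: [0.6194, -0.1186, 0.2003]
tool_rot: [0.999, -0.044, -0.004, -0.003]
force: [0.2, 0.5, -0.5]
finger_gap: 0.678
```

Run:
```python
from lib import *
s=snap('wrist','w18');st=manip.sense();print(st['tcp_pos'],st['force'],plan((.6201,-.1211,.1306),-5.15),Ro.from_quat(st['tool_rot']).as_matrix()[:,2])
```

```text
[ 0.6196029  -0.11857249  0.20041611] [ 0.38999634  0.4118826  -1.947533  ] ([0.0013, 0.0028, 0.0698, 0.11], 'curyaw -5.04 q6 -0.280') [-0.00790521  0.00575793 -0.99995218]
```

View pics/w18.png

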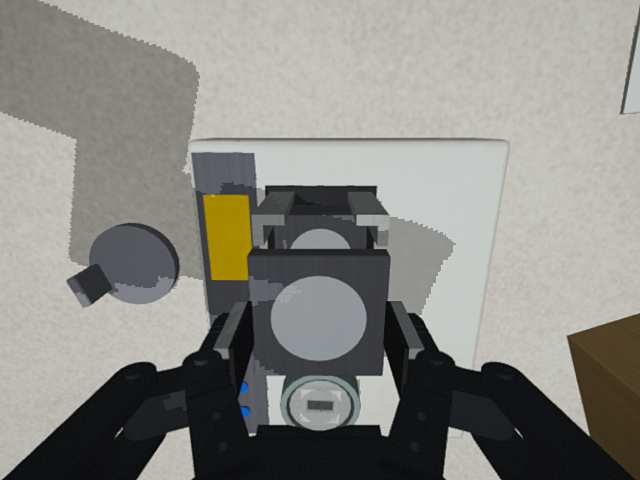

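Request:
move_arm --deltas '[[[0.001,0.0025,0,0],[0.001,0.0028,0.01,0],[0.001,0.0028,0.02,0],[0.001,0.0028,0.03,0],[0.001,0.0028,0.036,0],[0.001,0.0028,0.036,0]]]'

```text
t: 27.97
tcp_pos: [0.6185, -0.1206, 0.1617]
tool_rot: [0.999, -0.044, -0.007, -0.004]
force: [0.0, 1.0, -0.7]
finger_gap: 0.676
```

Run:
```python
from lib import *
st=manip.sense();print(st['tcp_pos'],st['force'],plan((.6201,-.1211,.1306),-5.15))
```

```text
[ 0.61847218 -0.12064245  0.16169379] [ 0.02152309  1.02523232 -0.69379206] ([0.0021, 0.0005, 0.0311, 0.1], 'curyaw -5.05 q6 -0.284')
```

Request:
move_arm --deltas '[[[0.002,0.0005,0,0],[0.002,0.0005,0.003,0],[0.002,0.0005,0.007,0],[0.002,0.0005,0.011,0],[0.002,0.0005,0.011,0]]]'

```text
t: 28.38
tcp_pos: [0.6198, -0.1211, 0.1499]
tool_rot: [0.999, -0.044, -0.007, -0.004]
force: [0.2, 0.2, -1.0]
finger_gap: 0.678
```

Run:
```python
from lib import *
st=manip.sense();print(st['tcp_pos'],st['force'],plan((.6201,-.1211,.1306),-5.15),Ro.from_quat(st['tool_rot']).as_matrix()[:,2])
```

```text
[ 0.61978498 -0.12108809  0.1498604 ] [ 0.23244356  0.20194224 -0.98514737] ([0.0006, 0.0001, 0.0193, 0.1], 'curyaw -5.05 q6 -0.284') [-0.01402344  0.00814307 -0.99986851]
```

Request:
move_arm --deltas '[[[0.0004,0,0.005,0],[0.0004,0,0.01,0],[0.0004,0,0.014,0],[0.0004,0,0.017,0],[0.0004,0,0.0195,0],[0.0004,0,0.0195,0]]]'

```text
t: 28.88
tcp_pos: [0.6198, -0.1209, 0.1308]
tool_rot: [0.999, -0.044, -0.007, -0.004]
force: [-1.6, 1.5, 1.7]
finger_gap: 0.675
```

Request:
move_arm --deltas '[[[0,0,0.001,0],[0,0,0.001,0],[0,0,0.001,0],[0,0,0,0],[0,0,-0.02,0],[0,0,-0.06,0],[0,0,-0.1,0],[0,0.03,-0.13,0],[0,0.07,-0.13,0],[0,0.07,-0.13,0],[0,0.07,-0.13,0]]]' --gripper 0.85

```text
t: 29.8
tcp_pos: [0.6153, -0.1939, 0.2609]
tool_rot: [0.999, -0.046, -0.007, -0.004]
force: [-1.2, 0.0, -0.1]
finger_gap: 0.851
```

Run:
```python
from lib import *
s=snap('wrist','w19');snap('top','top19'); st=manip.sense();print(st['tcp_pos'],st['force'],Ro.from_quat(st['tool_rot']).as_matrix()[:,2])
a=cv2.imread('pics/w19.png')
cv2.imwrite('pics/w19b.png',cv2.resize(a[60:200,250:390],None,fx=4.2,fy=4.2,interpolation=cv2.INTER_CUBIC))
print(plan((.443,.387,.2),-2))
```

```text
[ 0.6148276  -0.19120472  0.25954657] [-0.7905642   0.62199747 -1.28445922] [-0.01600939  0.00973625 -0.99982444]
([-0.2213, -0.5602, 0.0679, -3.08], 'curyaw -5.08 q6 -0.387')
```

View pics/w19b.png

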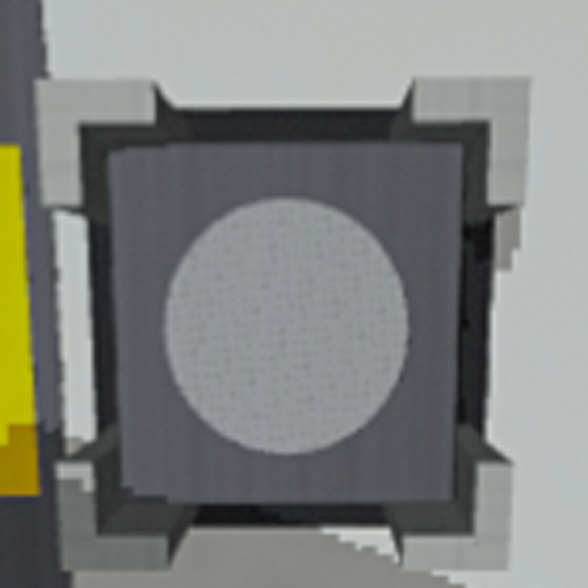

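View pics/top19.png

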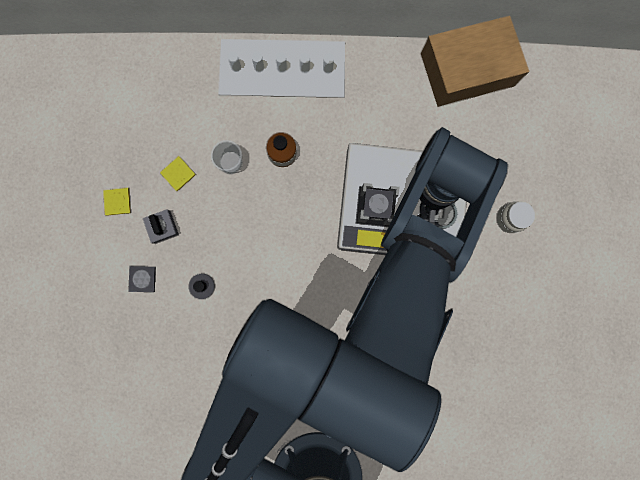

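Run:
```python
from lib import *
s=pickle.load(open('pics/top19.pkl','rb')); p=unproj(s,[(142,279)],.01)[0]; print(p)
print(plan((p[0],p[1],.2),-2))
```

```text
[0.44881993 0.41228756 0.01      ]
([-0.2177, -0.5859, 0.0681, -3.08], 'curyaw -5.08 q6 -0.387')
```

Request:
move_arm --deltas '[[[-0.01,-0.03,0,0],[-0.025,-0.07,0,-1],[-0.04,-0.108,0,-2],[-0.055,-0.146,0,-3],[-0.07,-0.184,0,-3],[-0.085,-0.222,0,-3],[-0.1,-0.26,0,-3],[-0.115,-0.298,0,-3],[-0.13,-0.336,0.01,-3],[-0.143,-0.374,0.02,-3],[-0.157,-0.412,0.03,-3],[-0.17,-0.45,0.04,-3],[-0.183,-0.488,0.05,-3],[-0.196,-0.524,0.06,-3],[-0.208,-0.556,0.068,-3],[-0.215,-0.576,0.068,-3],[-0.218,-0.586,0.068,-3],[-0.218,-0.586,0.068,-3],[-0.218,-0.586,0.068,-3],[-0.218,-0.586,0.068,-3]]]' --gripper 1.0

```text
t: 31.57
tcp_pos: [0.4487, 0.4113, 0.2001]
tool_rot: [1.0, -0.018, -0.008, -0.004]
force: [-0.1, 0.2, 0.1]
finger_gap: 0.996
```

Run:
```python
from lib import *
s=snap('wrist','w20'); st=manip.sense();print(st['tcp_pos'],st['force'],Ro.from_quat(st['tool_rot']).as_matrix()[:,2])
a=cv2.imread('pics/w20.png')
cv2.imwrite('pics/w20b.png',cv2.resize(a[150:290,250:390],None,fx=4.2,fy=4.2,interpolation=cv2.INTER_CUBIC))
```

```text
[0.44896718 0.41105149 0.20019662] [ 0.29231475 -0.69483002  0.01306153] [-0.01615966  0.00915531 -0.99982751]
```

View pics/w20.png

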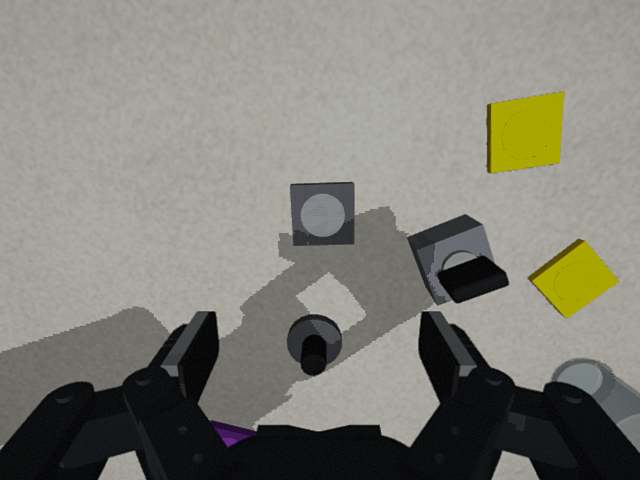

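View pics/w20b.png

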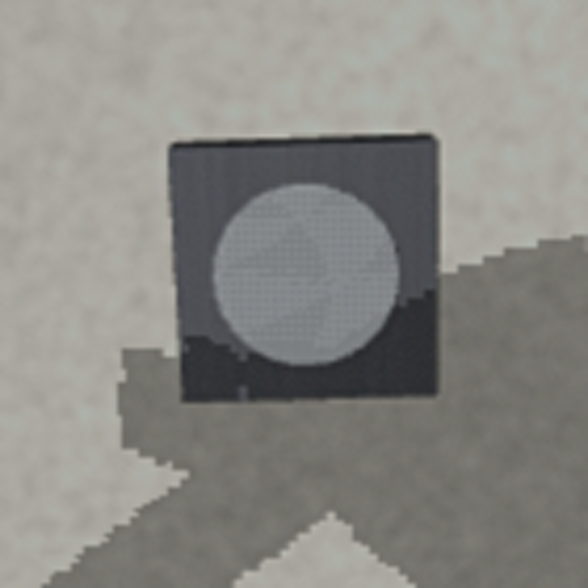

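```bash
python3 -c "
from pl import *
plate('w20',[250,150],4.2,[(169,149),(438,140),(439,394),(182,402)])"
```

```text
rms px 0.56
rect pos [0.4512 0.4146] yaw mod90 -0.15 edge 0.0597
corr [0.4504 0.4137] tilt [-0.0162  0.0092]
([0.0045, -0.0011, 0.1922, -2.01], 'curyaw -2.16 q6 0.579') tcp [0.44896718 0.41105149 0.20019662]
```

Request:
move_arm --deltas '[[[0.0045,-0.0011,0.03,-2],[0.0045,-0.0011,0.065,-2],[0.0045,-0.0011,0.1,-2],[0.0045,-0.0011,0.135,-2],[0.0045,-0.0011,0.165,-2],[0.0045,-0.0011,0.185,-2],[0.0045,-0.0011,0.192,-2],[0.0045,-0.0011,0.192,-2],[0.0045,-0.0011,0.192,-2]]]'

```text
t: 32.37
tcp_pos: [0.4514, 0.4133, 0.0089]
tool_rot: [1.0, -0.002, -0.008, -0.005]
force: [0.2, 0.2, 0.5]
finger_gap: 1.002
```

Run:
```python
from lib import *
print(plan((.4504,.4137,.008),-.15))
print(Ro.from_quat(manip.sense()['tool_rot']).as_matrix()[:,2])
```

```text
([-0.001, -0.0004, 0.0009, -0.09], 'curyaw -0.24 q6 0.537')
[-0.01535633  0.00961702 -0.99983583]
```

Request:
move_arm --deltas '[[[-0.001,0,0.001,0],[-0.001,0,0.001,0],[-0.001,0,0.001,0],[-0.001,0,0.001,0],[-0.001,0,0.001,0],[-0.001,0,0.001,0]]]' --gripper 0.0 --squeeze 40

```text
t: 32.87
tcp_pos: [0.4515, 0.4137, 0.0103]
tool_rot: [1.0, -0.002, -0.006, -0.006]
force: [-0.5, -1.3, 4.9]
finger_gap: 0.679
```

Run:
```python
from lib import *
s=snap('wrist','w21'); st=manip.sense();print(st['tcp_pos'],st['force'],Ro.from_quat(st['tool_rot']).as_matrix()[:,2])
a=cv2.imread('pics/w21.png')
cv2.imwrite('pics/w21a.png',cv2.resize(a[200:400,200:440],None,fx=3,fy=3,interpolation=cv2.INTER_CUBIC))
print(plan((.6201,-.1211,.2),-5.15))
```

```text
[0.45149597 0.41371944 0.0102898 ] [ 0.60552067 -1.00600737  5.4255419 ] [-0.01241593  0.0109899  -0.99986252]
([0.1683, 0.532, -0.1977, 4.93], 'curyaw -0.22 q6 0.538')
```

View pics/w21a.png

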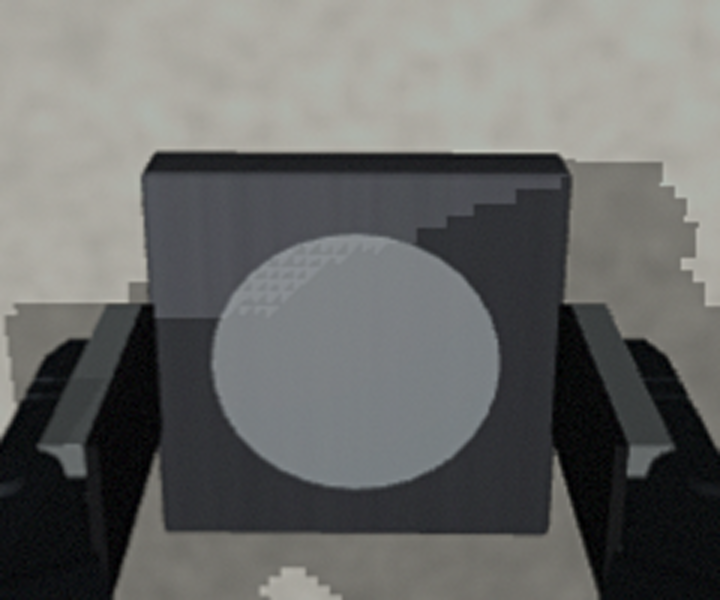

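Request:
move_arm --deltas '[[[0,0,-0.02,0],[0,0,-0.06,0],[0,0,-0.1,0],[0,0,-0.14,0],[0.005,0.02,-0.18,0],[0.016,0.055,-0.2,2],[0.028,0.093,-0.2,5],[0.04,0.131,-0.2,5],[0.052,0.169,-0.2,5],[0.064,0.207,-0.2,5],[0.077,0.245,-0.2,5],[0.089,0.283,-0.2,5],[0.101,0.321,-0.2,5],[0.114,0.359,-0.2,5],[0.126,0.397,-0.2,5],[0.138,0.435,-0.2,5],[0.15,0.473,-0.2,5],[0.16,0.508,-0.2,5],[0.168,0.527,-0.2,5],[0.168,0.532,-0.2,5]]]'

```text
t: 34.58
tcp_pos: [0.6216, -0.1258, 0.2035]
tool_rot: [0.999, -0.048, -0.004, -0.004]
force: [1.2, 0.0, -0.6]
finger_gap: 0.68
```

Run:
```python
from lib import *
st=manip.sense();print(st['tcp_pos'],st['force'],plan((.6201,-.1208,.165),-5.15),Ro.from_quat(st['tool_rot']).as_matrix()[:,2])
```

```text
[ 0.62161214 -0.12577948  0.20348245] [ 1.15825426  0.03605984 -0.6086422 ] ([-0.0016, -0.0045, 0.0385, -0.31], 'curyaw -5.46 q6 -0.285') [-0.00805803  0.008174   -0.99993412]
```

Request:
move_arm --deltas '[[[-0.0016,-0.0045,0.005,0.3],[-0.0016,-0.0045,0.015,0.3],[-0.0016,-0.0045,0.025,0.3],[-0.0016,-0.0045,0.035,0.3],[-0.0016,-0.0045,0.0385,0.3],[-0.0016,-0.0045,0.0385,0.3],[-0.0016,-0.0045,0.0385,0.3]]]'

```text
t: 35.17
tcp_pos: [0.6199, -0.12, 0.1645]
tool_rot: [0.999, -0.05, -0.005, -0.004]
force: [-0.8, -0.6, -1.4]
finger_gap: 0.676
```

Run:
```python
from lib import *
st=manip.sense();print(st['tcp_pos'],st['force'],plan((.6201,-.1208,.1403),-5.15),Ro.from_quat(st['tool_rot']).as_matrix()[:,2])
```

```text
[ 0.61994404 -0.11998387  0.16445263] [-0.84680435 -0.55434307 -1.38636739] ([0.0005, 0.001, 0.0241, -0.55], 'curyaw -5.70 q6 -0.273') [-0.00910753  0.00857262 -0.99992178]
```

Request:
move_arm --deltas '[[[0.0004,0.0008,0.002,-0.5],[0.0004,0.0008,0.004,-0.5],[0.0004,0.0008,0.008,-0.5],[0.0004,0.0008,0.012,-0.5],[0.0004,0.0008,0.016,-0.5],[0.0004,0.0008,0.02,-0.5],[0.0004,0.0008,0.024,-0.5],[0.0004,0.0008,0.024,-0.5]]]'

```text
t: 35.83
tcp_pos: [0.62, -0.1207, 0.1404]
tool_rot: [0.999, -0.045, -0.005, -0.004]
force: [0.4, 0.4, 1.7]
finger_gap: 0.677
```

Run:
```python
from lib import *
st=manip.sense();print(st['tcp_pos'],st['force'],plan((.6201,-.1208,.1403),-5.15),Ro.from_quat(st['tool_rot']).as_matrix()[:,2])
```

```text
[ 0.61997582 -0.12070831  0.14044676] [0.41696164 0.41185404 1.66494547] ([0.0001, 0.0001, 0.0001, -0.05], 'curyaw -5.20 q6 -0.283') [-0.00945585  0.00861424 -0.99991819]
```

Request:
move_arm --deltas '[[[0,0,0.001,0],[0,0,0.001,0],[0,0,0.001,0],[0,0,0,0],[0,0,-0.02,0],[0,0,-0.06,0],[0,0,-0.1,0],[0,0.03,-0.12,0],[0,0.07,-0.12,0],[0,0.07,-0.12,0],[0,0.07,-0.12,0]]]' --gripper 0.85

```text
t: 36.75
tcp_pos: [0.6146, -0.1936, 0.2604]
tool_rot: [0.999, -0.047, -0.004, -0.004]
force: [-0.2, 0.2, -0.1]
finger_gap: 0.851
```

Run:
```python
from lib import *
s=snap('wrist','w22');snap('top','top22'); st=manip.sense();print(st['tcp_pos'],st['force'],Ro.from_quat(st['tool_rot']).as_matrix()[:,2])
a=cv2.imread('pics/w22.png')
cv2.imwrite('pics/w22b.png',cv2.resize(a[60:200,250:390],None,fx=4.2,fy=4.2,interpolation=cv2.INTER_CUBIC))
print(plan((.436,.271,.2),-2))
```

```text
[ 0.61421889 -0.19099489  0.25928194] [-0.41956136  0.15529722  0.32185243] [-0.010696    0.00994453 -0.99989335]
([-0.2189, -0.4432, 0.0658, -3.23], 'curyaw -5.23 q6 -0.387')
```

View pics/w22b.png

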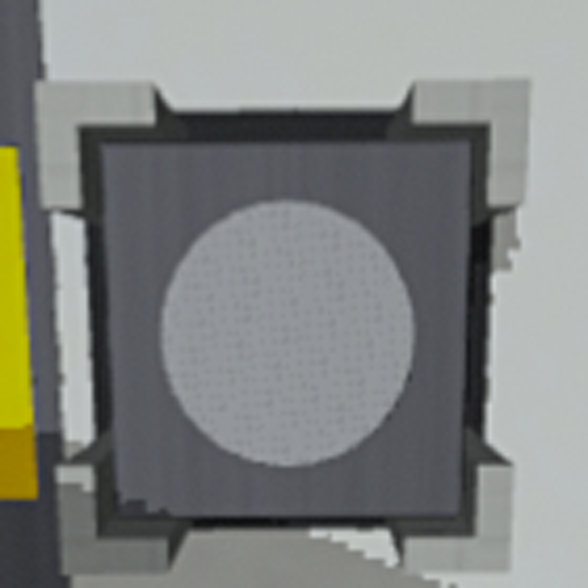

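View pics/w22.png

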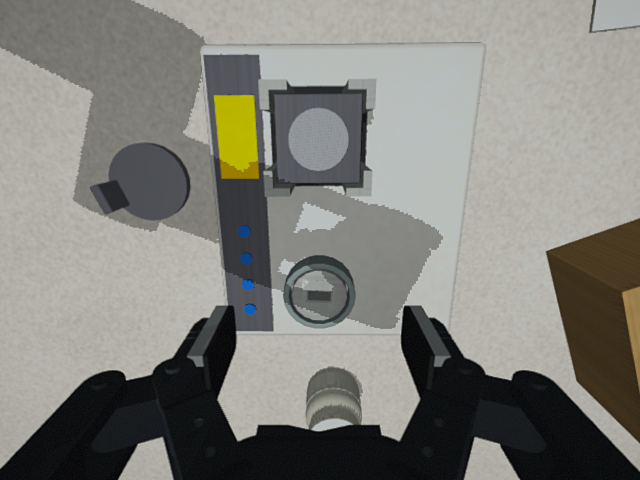

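View pics/top22.png

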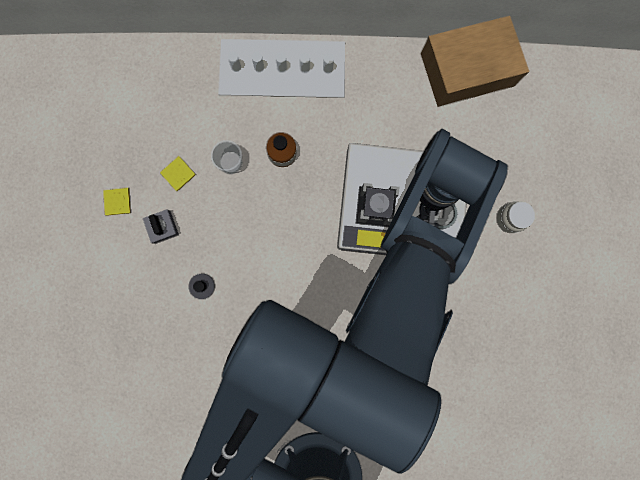

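Request:
move_arm --deltas '[[[-0.015,-0.03,0,0],[-0.033,-0.066,0,-1],[-0.05,-0.102,0,-2],[-0.068,-0.138,0,-3],[-0.086,-0.174,0,-3],[-0.104,-0.21,0,-3],[-0.121,-0.246,0.01,-3],[-0.139,-0.282,0.02,-3],[-0.157,-0.318,0.03,-3],[-0.175,-0.354,0.045,-3],[-0.193,-0.39,0.055,-3],[-0.208,-0.42,0.066,-3],[-0.216,-0.438,0.066,-3],[-0.219,-0.443,0.066,-3],[-0.219,-0.443,0.066,-3],[-0.219,-0.443,0.066,-3]]]' --gripper 0.7

```text
t: 38.18
tcp_pos: [0.4355, 0.271, 0.1997]
tool_rot: [1.0, -0.019, -0.005, -0.005]
force: [0.4, 0.1, -0.7]
finger_gap: 0.698
```

Run:
```python
from lib import *
s=snap('wrist','w23'); st=manip.sense();print(st['tcp_pos'],st['force'],Ro.from_quat(st['tool_rot']).as_matrix()[:,2])
a=cv2.imread('pics/w23.png')
cv2.imwrite('pics/w23b.png',cv2.resize(a[150:290,250:390],None,fx=4.2,fy=4.2,interpolation=cv2.INTER_CUBIC))
```

```text
[0.43606556 0.27042893 0.19988062] [ 0.25086685 -0.12396327  0.06824234] [-0.01036975  0.00964651 -0.9998997 ]
```

View pics/w23b.png

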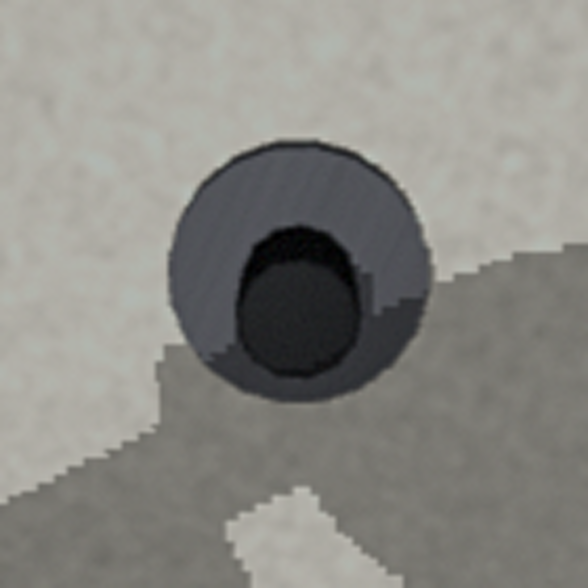

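Run:
```python
from lib import *
s=pickle.load(open('pics/w23.pkl','rb')); st=manip.sense(); R=Ro.from_quat(st['tool_rot']).as_matrix()
o=np.array([250,150])
a=unproj(s,o+np.array([(298.5,317.5)])/4.2,.048)[0]; b=unproj(s,o+np.array([(300,275)])/4.2,.012)[0]; print(a,b)
p=(a+b)/2-R@[.0008,-.0009,0]; print(p)
print(plan((p[0],p[1],.025),-5),plan((p[0],p[1],.0255),-2.5))
```

```text
[0.43738784 0.27490883 0.048     ] [0.43762185 0.2750284  0.012     ]
[0.43667062 0.27410024 0.03000027]
([0.0023, -0.0021, 0.1749, 2.79], 'curyaw -2.21 q6 0.360') ([0.0023, -0.0021, 0.1744, 0.29], 'curyaw -2.21 q6 0.360')
```

Request:
move_arm --deltas '[[[0.0015,-0.002,0.03,1],[0.0015,-0.002,0.065,2.8],[0.0015,-0.002,0.1,2.8],[0.0015,-0.002,0.135,2.8],[0.0015,-0.002,0.158,2.8],[0.0015,-0.002,0.17,2.8],[0.0015,-0.002,0.175,2.8],[0.0015,-0.002,0.175,2.8],[0.0015,-0.002,0.175,2.8]]]'

```text
t: 38.98
tcp_pos: [0.4368, 0.2735, 0.0254]
tool_rot: [0.999, -0.045, -0.005, -0.005]
force: [0.1, 0.1, -0.6]
finger_gap: 0.698
```

Run:
```python
from lib import *
print(plan((.4367,.2741,.025),-5))
s=snap('wrist','w24')
```

```text
([-0.0002, -0.0006, 0.0004, -0.1], 'curyaw -5.10 q6 0.404')
```

View pics/w24.png

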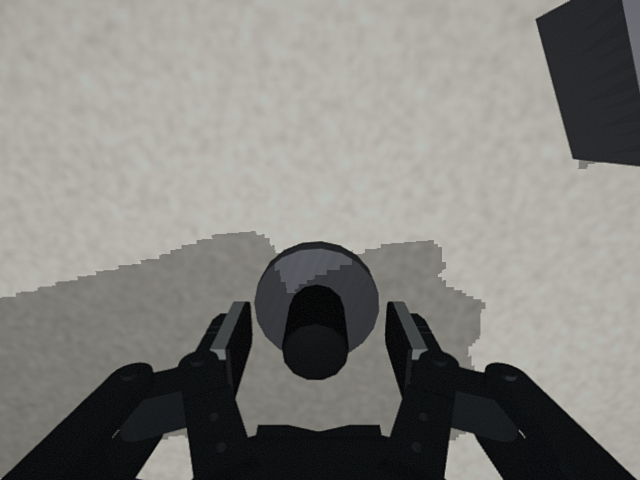

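Request:
move_arm --deltas '[[[0,0,0,0],[0,0,0,0],[0,0,0,0],[0,0,0,0],[0,0,0,0],[0,0,0,0]]]' --gripper 0.0 --squeeze 40

```text
t: 39.53
tcp_pos: [0.4374, 0.2739, 0.0271]
tool_rot: [0.999, -0.044, -0.004, -0.005]
force: [-1.0, -1.7, 6.1]
finger_gap: 0.289
```

Run:
```python
from lib import *
s=snap('wrist','w25')
st=manip.sense();print(st['tcp_pos'],st['force'],Ro.from_quat(st['tool_rot']).as_matrix()[:,2])
print(plan((.6200,-.1217,.22),-5.15))
```

```text
[0.43736501 0.27391702 0.02706482] [-0.88365384 -0.91625596  5.82301564] [-0.00674036  0.01071445 -0.99991988]
([0.2153, 0.376, -0.1984, 0.09], 'curyaw -5.06 q6 0.404')
```

View pics/w25.png

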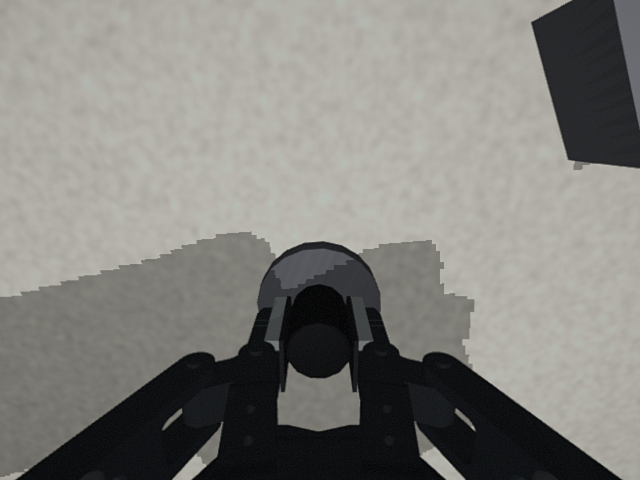

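Request:
move_arm --deltas '[[[0,0,-0.02,0],[0,0,-0.06,0],[0,0,-0.1,0],[0,0,-0.14,0],[0.01,0.017,-0.18,0],[0.026,0.046,-0.2,0],[0.044,0.077,-0.2,0],[0.062,0.108,-0.2,0],[0.08,0.14,-0.2,0],[0.098,0.171,-0.2,0],[0.116,0.202,-0.2,0],[0.134,0.234,-0.2,0],[0.152,0.265,-0.2,0],[0.17,0.296,-0.2,0],[0.188,0.328,-0.2,0],[0.204,0.355,-0.2,0],[0.213,0.37,-0.2,0],[0.215,0.376,-0.2,0],[0.215,0.376,-0.2,0],[0.215,0.376,-0.2,0]]]'

```text
t: 41.25
tcp_pos: [0.6185, -0.1206, 0.2213]
tool_rot: [0.999, -0.044, -0.005, -0.006]
force: [-0.1, 0.4, -1.4]
finger_gap: 0.291
```

Run:
```python
from lib import *
s=snap('wrist','w26')
st=manip.sense();print(st['tcp_pos'],st['force'],Ro.from_quat(st['tool_rot']).as_matrix()[:,2])
print(plan((.6201,-.1215,.1675)))
```

```text
[ 0.61848135 -0.12002576  0.22138742] [-0.6558663  -0.68226874 -1.11308818] [-0.00858215  0.01207925 -0.99989021]
([0.0023, 0.0019, 0.0538], 'curyaw -5.01 q6 -0.289')
```

View pics/w26.png

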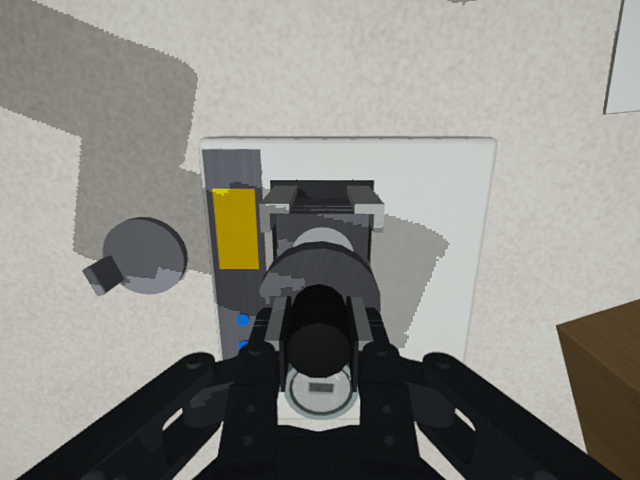

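Request:
move_arm --deltas '[[[0.002,0.0018,0,0],[0.0023,0.0018,0.01,0],[0.0023,0.0018,0.02,0],[0.0023,0.0018,0.03,0],[0.0023,0.0018,0.035,0],[0.0023,0.0018,0.035,0]]]'

```text
t: 41.8
tcp_pos: [0.6189, -0.1208, 0.1838]
tool_rot: [0.999, -0.044, -0.007, -0.007]
force: [0.2, 0.6, -1.4]
finger_gap: 0.286
```

Run:
```python
from lib import *
st=manip.sense();print(st['tcp_pos'],st['force'],Ro.from_quat(st['tool_rot']).as_matrix()[:,2])
print(plan((.6201,-.1215,.1675)))
```

```text
[ 0.61886746 -0.12083339  0.18384196] [ 0.21300074  0.64583784 -1.39268467] [-0.01308395  0.01382125 -0.99981888]
([0.0015, 0.0008, 0.0163], 'curyaw -4.99 q6 -0.291')
```

Request:
move_arm --deltas '[[[0.0015,0.0008,0.001,0],[0.0015,0.0008,0.004,0],[0.0015,0.0008,0.008,0],[0.0015,0.0008,0.012,0],[0.0015,0.0008,0.015,0],[0.0015,0.0008,0.0165,0],[0.0015,0.0008,0.0165,0]]]'

```text
t: 42.38
tcp_pos: [0.6201, -0.1215, 0.1674]
tool_rot: [0.999, -0.044, -0.007, -0.007]
force: [0.4, 1.2, -1.3]
finger_gap: 0.294
```

Request:
move_arm --deltas '[[[0,0,0.001,0],[0,0,0.002,0],[0,0,0.002,0]]]'

```text
t: 42.63
tcp_pos: [0.6204, -0.1216, 0.1672]
tool_rot: [0.999, -0.044, -0.006, -0.006]
force: [-2.4, 0.9, 7.0]
finger_gap: 0.291
```

Request:
move_arm --deltas '[[[0,0,0,0],[0,0,0,0],[0,0,0,0],[0,0,-0.01,0],[0,0,-0.04,0],[0,0,-0.08,0],[0,0.01,-0.1,0],[0,0.04,-0.1,0],[0,0.07,-0.1,0],[0,0.07,-0.1,0],[0,0.07,-0.1,0]]]' --gripper 0.7

```text
t: 43.55
tcp_pos: [0.6153, -0.1941, 0.2667]
tool_rot: [0.999, -0.045, -0.006, -0.006]
force: [0.2, 0.4, -0.2]
finger_gap: 0.703
```

Run:
```python
from lib import *
s=snap('wrist','w27');snap('top','top27'); st=manip.sense();print(st['tcp_pos'],st['force'],Ro.from_quat(st['tool_rot']).as_matrix()[:,2])
a=cv2.imread('pics/w27.png')
cv2.imwrite('pics/w27b.png',cv2.resize(a[60:200,250:390],None,fx=4.2,fy=4.2,interpolation=cv2.INTER_CUBIC))
```

```text
[ 0.61525175 -0.19204916  0.26623864] [-0.32465336  0.38874047 -0.52914242] [-0.01217599  0.01424394 -0.99982441]
```

View pics/w27b.png

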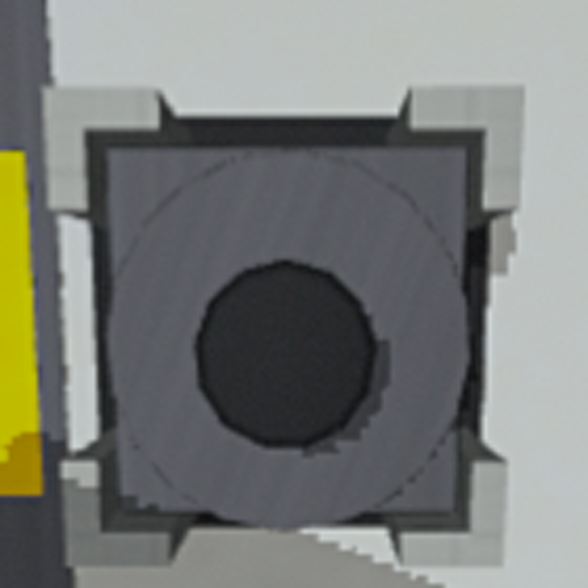

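View pics/w27.png

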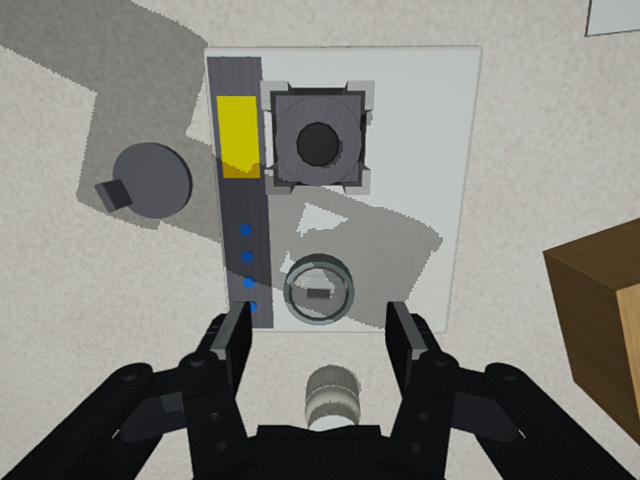

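Run:
```python
from lib import *
print(plan((.675,-.272,.22),85))
s=pickle.load(open('pics/w27.pkl','rb'))
o=np.array([250,60])
pk=rectfit(s,o+np.array([(43,87),(524,86),(502,567),(68,567)])/4.2,.076,.076,.148)
print(unproj(s,o+np.array([(289,339)])/4.2,.152), unproj(s,o+np.array([(286,354)])/4.2,.188))
```

```text
([0.0671, 0.075, 0.0444, -90.0], 'curyaw -5.00 q6 -0.394')
rms px 0.47
rect pos [ 0.621  -0.1204] yaw mod90 -5.02 edge 0.0751
[[ 0.62186316 -0.1202725   0.152     ]] [[ 0.621721   -0.12130635  0.188     ]]
```

Request:
move_arm --deltas '[[[0.01,0.01,0,-7],[0.02,0.02,0,-14],[0.03,0.035,0,-21],[0.04,0.05,0,-28],[0.05,0.06,0,-35],[0.06,0.07,0.01,-42],[0.067,0.075,0.02,-49],[0.067,0.075,0.03,-56],[0.067,0.075,0.04,-63],[0.067,0.075,0.044,-70],[0.067,0.075,0.044,-77],[0.067,0.075,0.044,-84],[0.067,0.075,0.044,-90],[0.067,0.075,0.044,-90],[0.067,0.075,0.044,-90],[0.067,0.075,0.044,-90],[0.067,0.075,0.044,-90]]]'

```text
t: 45.07
tcp_pos: [0.675, -0.2714, 0.2204]
tool_rot: [0.738, 0.675, 0.0, -0.009]
force: [0.8, -0.3, -0.3]
finger_gap: 0.699
```

Run:
```python
from lib import *
s=snap('wrist','w28'); st=manip.sense();print(st['tcp_pos'],st['force'],Ro.from_quat(st['tool_rot']).as_matrix()[:,2],plan(st['tcp_pos'],85))
```

```text
[ 0.67494159 -0.27162874  0.22040374] [ 0.17128156  0.26600437 -0.09261761] [-0.01223691  0.01432166 -0.99982256] ([0.0, 0.0, 0.0, -0.05], 'curyaw 84.95 q6 -2.023')
```

View pics/w28.png

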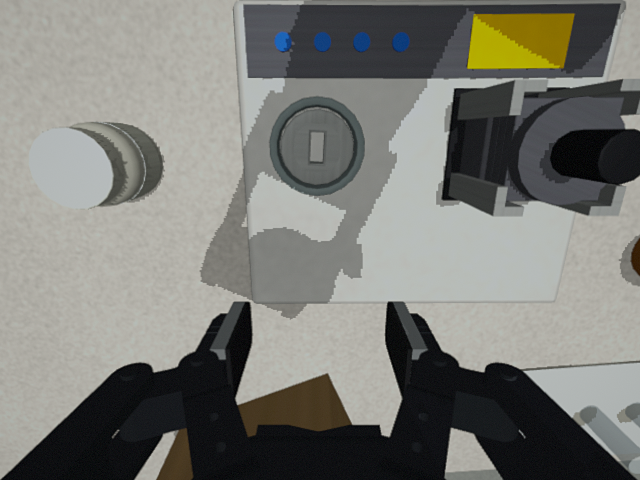

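Run:
```python
import cv2
a=cv2.imread('pics/w28.png')
cv2.imwrite('pics/w28b.png',cv2.resize(a[95:195,267:367],None,fx=6,fy=6,interpolation=cv2.INTER_CUBIC))
```

```text
(no output)
```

View pics/w28b.png

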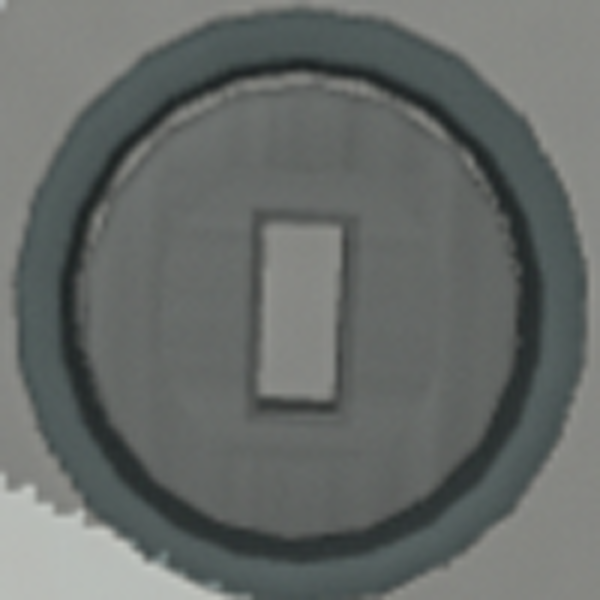

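Run:
```python
from lib import *
s=pickle.load(open('pics/w28.pkl','rb')); st=manip.sense(); R=Ro.from_quat(st['tool_rot']).as_matrix()
o=np.array([267,95]); uv=o+np.array([(257,217),(351,217),(342,409),(248,409)])/6
P=unproj(s,uv,.092); print(P.round(4)); print(np.linalg.norm(P[1]-P[0]),np.linalg.norm(P[2]-P[1]),'slot x yaw', np.degrees(np.arctan2(*(P[2]-P[1])[1::-1])),np.degrees(np.arctan2(*(P[3]-P[0])[1::-1])))
c=P.mean(0); print('slot',c,'corr',c-R@[.0008,-.0009,0])
rg=unproj(s,o+np.array([(15,300),(587,290),(300,8)])/6,.094); 
P2=rg[:,:2]; r=least_squares(lambda c:np.linalg.norm(P2-c,axis=1)-.035,[.607,-.266]); print('ring',r.x,r.fun)
pk=np.array([.6201,-.1213]); a=np.radians(-5.15); print('switch from pocket',pk-.145*np.array([-np.sin(a),np.cos(a)]))
```

```text
[[ 0.5959 -0.2683  0.092 ]
 [ 0.5969 -0.2572  0.092 ]
 [ 0.619  -0.2601  0.092 ]
 [ 0.618  -0.2715  0.092 ]]
0.011177943789730107 0.022308251008967838 slot x yaw -7.497972091152349 -8.305944047818864
slot [ 0.6074489  -0.26426546  0.092     ] corr [ 0.60827487 -0.2651414   0.09197734]
ring [ 0.60876896 -0.26411751] [-0.00068501 -0.00068664  0.00014354]
switch from pocket [ 0.6070843  -0.26571465]
```

Run:
```python
from lib import *
print(plan((.57,.365,.27),112))
```

```text
([0.6255, -0.1612, -0.0392, -27.05], 'curyaw 84.95 q6 -2.023')
```

Request:
move_arm --deltas '[[[0,0,-0.02,0],[0.02,-0.005,-0.045,0],[0.055,-0.014,-0.045,-2],[0.094,-0.024,-0.045,-6],[0.133,-0.034,-0.045,-10],[0.172,-0.044,-0.045,-14],[0.211,-0.054,-0.045,-18],[0.25,-0.064,-0.045,-22],[0.289,-0.075,-0.045,-27],[0.328,-0.085,-0.045,-27],[0.367,-0.095,-0.045,-27],[0.406,-0.105,-0.045,-27],[0.445,-0.115,-0.045,-27],[0.484,-0.125,-0.045,-27],[0.523,-0.135,-0.045,-27],[0.562,-0.145,-0.045,-27],[0.598,-0.154,-0.042,-27],[0.618,-0.159,-0.04,-27],[0.6255,-0.161,-0.04,-27],[0.6255,-0.161,-0.04,-27]]]'

```text
t: 46.78
tcp_pos: [0.5693, 0.3667, 0.2706]
tool_rot: [0.558, 0.829, 0.002, -0.009]
force: [0.2, -0.1, 0.5]
finger_gap: 0.698
```

Run:
```python
from lib import *
manip.snapshot('top')
s=snap('wrist','w29'); st=manip.sense();print(st['tcp_pos'],st['qd'].round(3),Ro.from_quat(st['tool_rot']).as_matrix()[:,2],plan(st['tcp_pos'],112))
a=cv2.imread('pics/w29.png')
cv2.imwrite('pics/w29b.png',cv2.resize(a[150:310,240:400],None,fx=3.75,fy=3.75,interpolation=cv2.INTER_CUBIC))
```

```text
[0.5703896  0.36391781 0.27080316] [-0.025 -0.005  0.004 -0.001 -0.001  0.   ] [-0.01219506  0.01320729 -0.99983841] ([0.0, 0.0, 0.0, -0.08], 'curyaw 111.92 q6 -1.562')
```

View pics/w29.png

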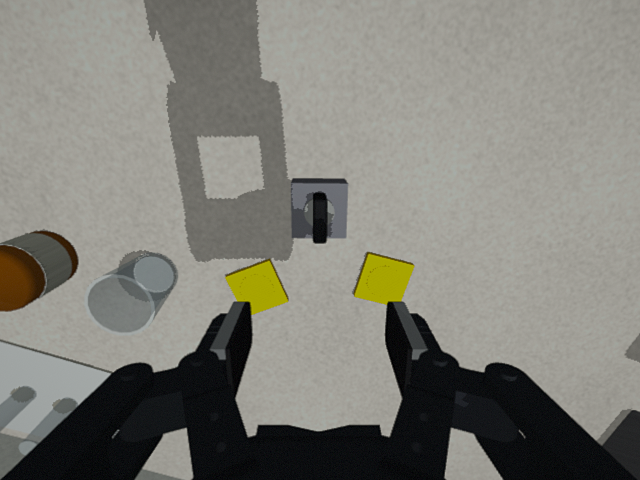

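View pics/w29b.png

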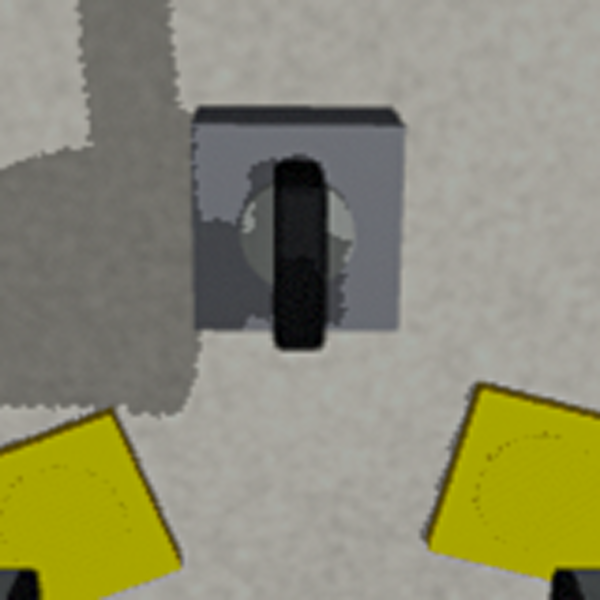

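Run:
```python
from lib import *
s=pickle.load(open('pics/w29.pkl','rb')); st=manip.sense(); R=Ro.from_quat(st['tool_rot']).as_matrix()
o=np.array([240,150])
x,y,a=rectfit(s,o+np.array([(193,126),(405,126),(399,329),(193,329)])/3.75,.06,.06,.04)
e=unproj(s,o+np.array([(273,349),(326,349)])/3.75,.086); print(e, np.linalg.norm(e[1]-e[0]))
c=e.mean(0)-R[:,1]*.022; print('bow from end',c)
for q in (np.array([x,y,0]),c): print((q-R@[.0008,-.0009,0])[:2])
```

```text
rms px 0.52
rect pos [0.5718 0.3711] yaw mod90 21.52 edge 0.0599
[[0.5932991  0.37210257 0.086     ]
 [0.58829068 0.3846855  0.086     ]] 0.01354305388536563
bow from end [0.57038608 0.3701806  0.08614043]
[0.57289578 0.37073294]
[0.57151954 0.36977452]
```

Run:
```python
from lib import *
print(plan((.5722,.3703,.060),111.5))
```

```text
([0.0017, 0.0054, 0.2108, 0.42], 'curyaw 111.92 q6 -1.562')
```

Request:
move_arm --deltas '[[[0.0017,0.005,0.03,0.4],[0.0017,0.005,0.065,0.4],[0.0017,0.005,0.1,0.4],[0.0017,0.005,0.135,0.4],[0.0017,0.005,0.165,0.4],[0.0017,0.005,0.19,0.4],[0.0017,0.005,0.205,0.4],[0.0017,0.005,0.21,0.4],[0.0017,0.005,0.21,0.4],[0.0017,0.005,0.21,0.4]]]' --gripper 0.6

```text
t: 47.72
tcp_pos: [0.5732, 0.3691, 0.0617]
tool_rot: [0.563, 0.826, 0.003, -0.008]
force: [0.0, 0.2, -0.3]
finger_gap: 0.603
```

Run:
```python
from lib import *
s=snap('wrist','w30'); st=manip.sense()
print(st['tcp_pos'],plan((.5722,.3703,.060),111.5))
```

```text
[0.57349324 0.36964911 0.06245815] ([0.001, -0.001, 0.0025, -0.06], 'curyaw 111.44 q6 -1.556')
```

View pics/w30.png

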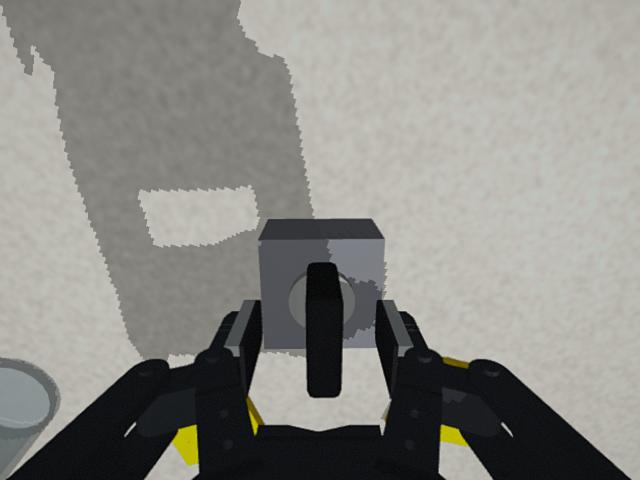

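Request:
move_arm --deltas '[[[0.001,-0.001,0.002,0],[0.001,-0.001,0.002,0],[0.001,-0.001,0.002,0],[0.001,-0.001,0.002,0],[0.001,-0.001,0.002,0],[0.001,-0.001,0.002,0],[0.001,-0.001,0.002,0]]]' --gripper 0.0 --squeeze 70

```text
t: 48.35
tcp_pos: [0.5727, 0.3706, 0.0618]
tool_rot: [0.563, 0.826, 0.004, -0.007]
force: [-1.2, 0.1, 5.9]
finger_gap: 0.151
```

Run:
```python
from lib import *
s=snap('wrist','w31'); st=manip.sense()
print(st['tcp_pos'],st['force'],plan((.5722,.3703,.060),111.5),Ro.from_quat(st['tool_rot']).as_matrix()[:,2])
print(plan((.5722,.3703,.2),111.5))
a=cv2.imread('pics/w31.png')
cv2.imwrite('pics/w31b.png',cv2.resize(a[200:420,220:420],None,fx=2.7,fy=2.7,interpolation=cv2.INTER_CUBIC))
```

```text
[0.57276675 0.37056991 0.06184052] [-0.40129665 -0.70156711  5.55128509] ([-0.0001, -0.0006, 0.0018, -0.04], 'curyaw 111.46 q6 -1.554') [-0.00763411  0.01476579 -0.99986184]
([0.0022, -0.0009, -0.1381, -0.04], 'curyaw 111.46 q6 -1.554')
```

View pics/w31b.png

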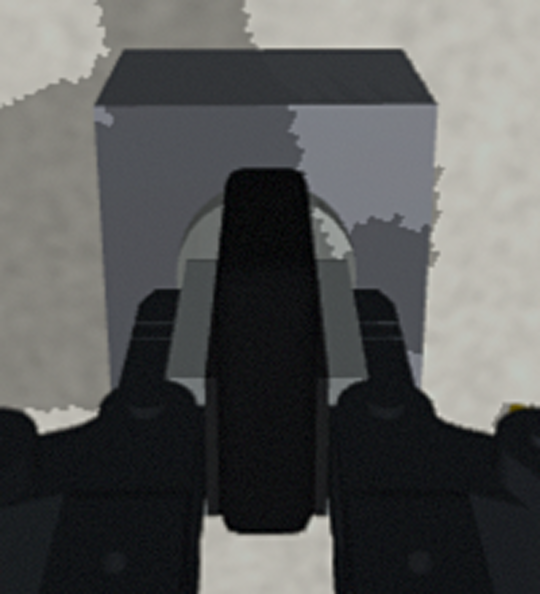

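Run:
```python
from lib import *
s=pickle.load(open('pics/w31.pkl','rb')); st=manip.sense(); R=Ro.from_quat(st['tool_rot']).as_matrix()
o=np.array([220,200])
P=unproj(s,o+np.array([(95,104),(437,104)])/2.7,.04); print([(R.T@(p-st['tcp_pos'])).round(4) for p in P],np.linalg.norm(P[1]-P[0]))
e=unproj(s,o+np.array([(266,532)])/2.7,.086)[0]; print('bow end near',(R.T@(e-st['tcp_pos'])).round(4))
B=unproj(s,o+np.array([(228,172),(305,172)])/2.7,.046); print('bow base far?',[(R.T@(p-st['tcp_pos'])).round(4) for p in B])
```

```text
[array([-0.0292, -0.0315,  0.0214]), array([ 0.0297, -0.0312,  0.0224])] 0.05887999054695609
bow end near [ 0.0001  0.0177 -0.0242]
bow base far? [array([-0.0063, -0.0212,  0.0158]), array([ 0.0068, -0.0211,  0.016 ])]
```

Request:
move_arm --deltas '[[[0,0,-0.01,0],[0,0,-0.03,0],[0,0,-0.06,0],[0,0,-0.1,0],[0,0,-0.14,0],[0,0,-0.18,0],[0,0,-0.21,0],[0,0,-0.22,0],[0,0,-0.22,0],[0,0,-0.22,0]]]'

```text
t: 49.23
tcp_pos: [0.5737, 0.3671, 0.281]
tool_rot: [0.563, 0.826, 0.003, -0.008]
force: [-0.3, -0.5, -1.5]
finger_gap: 0.154
```

Run:
```python
from lib import *
manip.snapshot('top')
s=snap('wrist','w32'); st=manip.sense()
print(st['tcp_pos'],st['force'],Ro.from_quat(st['tool_rot']).as_matrix()[:,2])
print(plan((.6084,-.2655,.275),82.1))
```

```text
[0.57281692 0.36666853 0.27862287] [-0.27112903 -0.56327507 -0.11835367] [-0.01325617  0.01243097 -0.99983486]
([-0.6013, -0.1982, -0.0047, 29.36], 'curyaw 111.46 q6 -1.551')
```

View pics/w32.png

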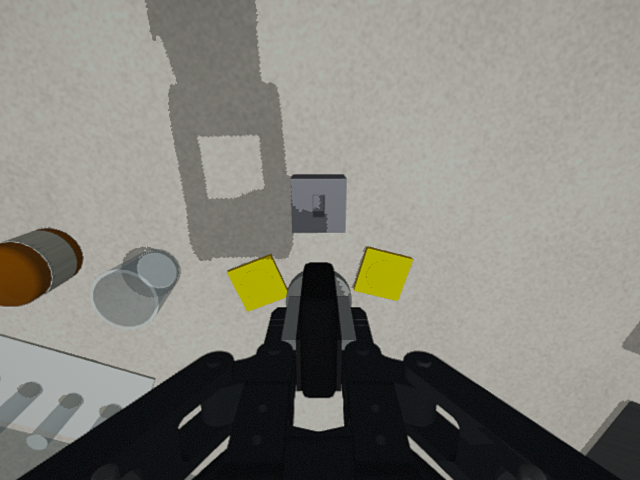

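Run:
```python
from lib import *
a=cv2.imread('pics/w32.png')
cv2.imwrite('pics/w32b.png',cv2.resize(a[165:245,280:360],None,fx=7,fy=7,interpolation=cv2.INTER_CUBIC))
```

```text
(no output)
```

View pics/w32b.png

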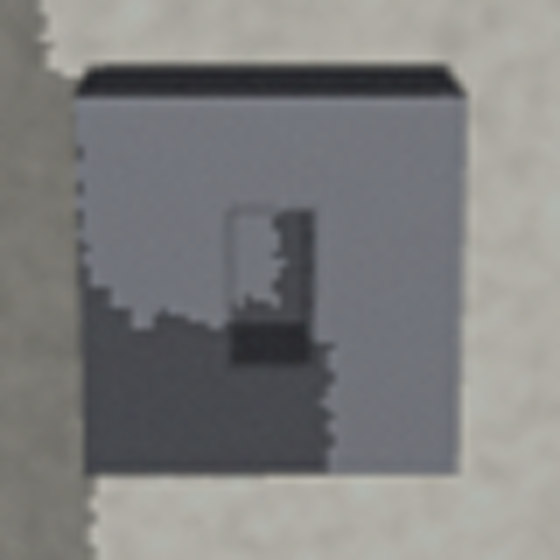

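Run:
```python
from lib import *
s=pickle.load(open('pics/w32.pkl','rb'))
st=manip.sense(); R=Ro.from_quat(st['tool_rot']).as_matrix()
o=np.array([280,165])
P=unproj(s,o+np.array([(225,205),(317,206),(313,367),(230,367)])/7,.04); c=P.mean(0);print(np.linalg.norm(P[1]-P[0]),np.linalg.norm(P[2]-P[1]))
x,y,a=rectfit(s,o+np.array([(77,97),(467,97),(459,474),(86,474)])/7,.06,.06,.04)
g=np.array([.57277,.37057])
for q in (c[:2],np.array([x,y])):
    k=q-(R@[.0008,-.0009,0])[:2]; d=k-g; print(k,'in tool x,y',d@R[:2,0],d@R[:2,1])
```

```text
0.014105943278047652 0.02536700340773893
rms px 0.37
rect pos [0.5718 0.3712] yaw mod90 21.43 edge 0.0592
[0.57252286 0.37046375] in tool x,y -8.478614506503224e-06 -0.00026887048985203826
[0.57295142 0.37083439] in tool x,y 0.00017967669739979864 0.00026557656343371484
```

Request:
move_arm --deltas '[[[-0.02,-0.006,-0.01,2],[-0.055,-0.018,-0.01,5],[-0.093,-0.03,-0.01,8],[-0.13,-0.043,-0.01,11],[-0.167,-0.055,-0.01,14],[-0.205,-0.067,-0.01,17],[-0.243,-0.08,-0.01,20],[-0.28,-0.092,-0.01,23],[-0.317,-0.105,-0.01,26],[-0.354,-0.117,-0.01,29.4],[-0.392,-0.129,-0.01,29.4],[-0.43,-0.142,-0.01,29.4],[-0.467,-0.154,-0.01,29.4],[-0.505,-0.166,-0.01,29.4],[-0.543,-0.179,-0.01,29.4],[-0.575,-0.19,-0.005,29.4],[-0.595,-0.196,-0.005,29.4],[-0.601,-0.198,-0.005,29.4],[-0.601,-0.198,-0.005,29.4],[-0.601,-0.198,-0.005,29.4]]]'

```text
t: 51.0
tcp_pos: [0.6077, -0.2639, 0.2734]
tool_rot: [0.754, 0.656, -0.001, -0.011]
force: [0.6, 0.0, -0.7]
finger_gap: 0.152
```

Run:
```python
from lib import *
manip.snapshot('top')
s=snap('wrist','w33'); st=manip.sense()
print(st['tcp_pos'],st['force'],Ro.from_quat(st['tool_rot']).as_matrix()[:,2])
print(plan((.6081,-.2653,.145),82.1))
```

```text
[ 0.60820168 -0.26293429  0.27457292] [-0.05676266  0.5978027  -0.7620766 ] [-0.01490901  0.01418985 -0.99978816]
([-0.0039, 0.0024, 0.1295, 0.06], 'curyaw 82.16 q6 -2.013')
```

View pics/w33.png

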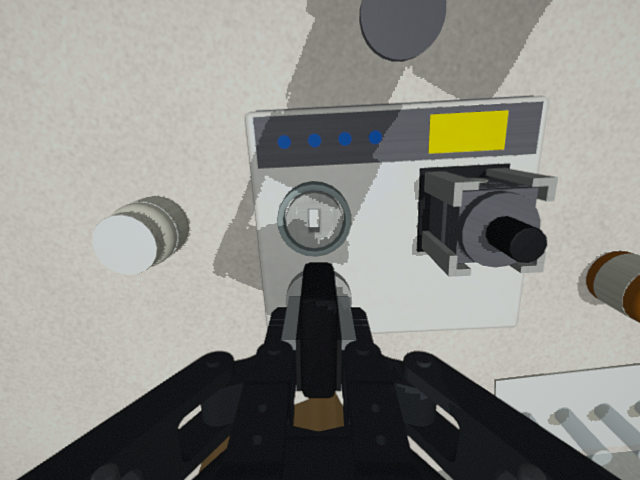

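Run:
```python
from lib import *
a=cv2.imread('pics/w33.png')
cv2.imwrite('pics/w33b.png',cv2.resize(a[178:258,274:354],None,fx=7,fy=7,interpolation=cv2.INTER_CUBIC))
```

```text
(no output)
```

View pics/w33b.png

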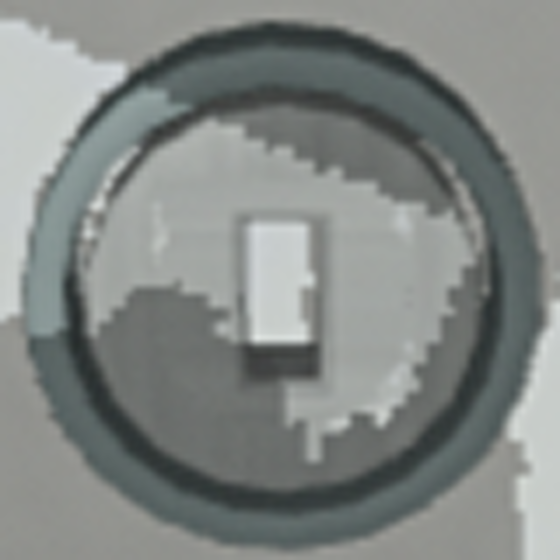

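Run:
```python
from lib import *
s=pickle.load(open('pics/w33.pkl','rb'))
st=manip.sense(); R=Ro.from_quat(st['tool_rot']).as_matrix()
o=np.array([274,178])
P=unproj(s,o+np.array([(242,215),(325,215),(319,379),(243,379)])/7,.092); c=P.mean(0);print(np.linalg.norm(P[1]-P[0]),np.linalg.norm(P[2]-P[1]),np.degrees(np.arctan2(*(P[2]-P[1])[1::-1])),np.degrees(np.arctan2(*(P[3]-P[0])[1::-1])))
print(c, 'corr',(c-R@[.0008,-.0009,0])[:2])
```

```text
0.010909074543798233 0.022399053132716455 -9.823954561376869 -8.010982200302228
[ 0.60706858 -0.26393309  0.092     ] corr [ 0.60785094 -0.26484813]
```

Run:
```python
from lib import *
print(plan((.6080,-.2650,.145),81.8))
```

```text
([-0.0036, 0.0022, 0.1295, 0.36], 'curyaw 82.16 q6 -2.013')
```

Request:
move_arm --deltas '[[[-0.0036,0.0022,0.02,0.3],[-0.0036,0.0022,0.05,0.3],[-0.0036,0.0022,0.08,0.3],[-0.0036,0.0022,0.105,0.3],[-0.0036,0.0022,0.122,0.3],[-0.0036,0.0022,0.1295,0.3],[-0.0036,0.0022,0.1295,0.3],[-0.0036,0.0022,0.1295,0.3]]]'

```text
t: 51.77
tcp_pos: [0.6086, -0.2641, 0.1457]
tool_rot: [0.755, 0.656, -0.001, -0.01]
force: [0.2, -0.6, -0.3]
finger_gap: 0.157
```

Run:
```python
from lib import *
manip.snapshot('top')
s=snap('wrist','w34'); st=manip.sense()
print(st['tcp_pos'],st['force'],Ro.from_quat(st['tool_rot']).as_matrix()[:,2])
print(plan((.6080,-.2650,.134),81.8))
```

```text
[ 0.60921058 -0.26511416  0.14695233] [-0.19699773  0.187825   -1.44363465] [-0.01187406  0.01228331 -0.99985405]
([-0.0002, -0.001, 0.013, 0.1], 'curyaw 81.90 q6 -2.012')
```

View pics/w34.png

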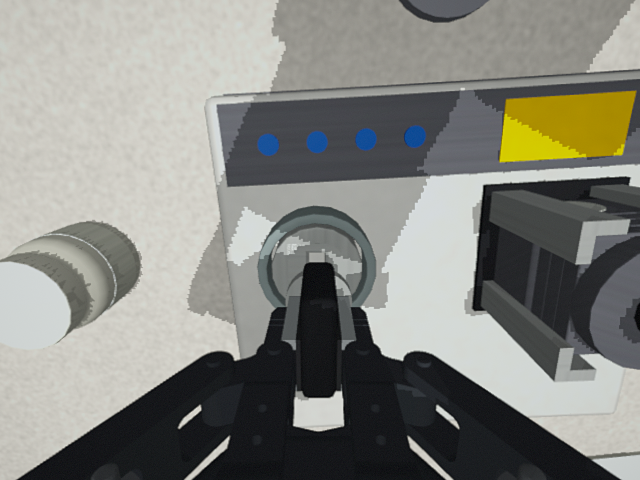

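Request:
move_arm --deltas '[[[-0.0002,-0.001,0.004,0],[-0.0002,-0.001,0.008,0],[-0.0002,-0.001,0.012,0],[-0.0002,-0.001,0.015,0],[-0.0002,-0.001,0.018,0],[-0.0002,-0.001,0.018,0]]]'

```text
t: 52.37
tcp_pos: [0.6078, -0.2649, 0.128]
tool_rot: [0.755, 0.655, -0.0, -0.009]
force: [1.0, 0.0, -0.7]
finger_gap: 0.157
```

Request:
move_arm --deltas '[[[0,0,0.002,0],[0,0,0.004,0],[0,0,0.006,0],[0,0,0.008,0],[0,0,0.008,0]]]'

```text
t: 52.78
tcp_pos: [0.6079, -0.2648, 0.1196]
tool_rot: [0.755, 0.655, -0.0, -0.009]
force: [0.5, -0.2, -1.8]
finger_gap: 0.151
```

Sliding in freely. Continue to the bottom (expected TCP ≈ 0.114).

Request:
move_arm --deltas '[[[0,0,0.002,0],[0,0,0.004,0],[0,0,0.006,0],[0,0,0.007,0],[0,0,0.007,0]]]'

```text
t: 53.2
tcp_pos: [0.608, -0.2648, 0.1138]
tool_rot: [0.755, 0.655, -0.0, -0.008]
force: [-0.8, 0.7, 4.6]
finger_gap: 0.148
```

Run:
```python
from lib import *
st=manip.sense()
print(st['tcp_pos'],st['force'],st['ft_torque'],st['q'],Ro.from_quat(st['tool_rot']).as_matrix()[:,2])
```

```text
[ 0.60797185 -0.26477741  0.1137665 ] [-0.79681234  0.72524444  4.56085627] [0.0514544  0.11292795 0.0375751 ] [-0.58071943  0.73100144  1.41769751  0.004816    1.00935662 -2.0126089 ] [-0.01152244  0.012437   -0.99985627]
```

Request:
move_arm --deltas '[[[0,0,0,2],[0,0,0,6],[0,0,0,10],[0,0,0,14],[0,0,0,18],[0,0,0,22],[0,0,0,26],[0,0,0,30],[0,0,0,34],[0,0,0,38],[0,0,0,38]]]' --squeeze 90

```text
t: 54.12
tcp_pos: [0.6079, -0.2658, 0.1141]
tool_rot: [0.928, 0.373, -0.003, -0.007]
force: [-1.5, -2.5, 1.4]
finger_gap: 0.151
```

Run:
```python
from lib import *
st=manip.sense()
print(plan(st['tcp_pos'],43.8),st['force'],st['ft_torque'],Ro.from_quat(st['tool_rot']).as_matrix()[:,2])
```

```text
([0.0, 0.0, 0.0, 0.05], 'curyaw 43.85 q6 -1.348') [-1.46532449 -2.5384631   1.41979715] [-0.47917502  0.17315431  0.11714603] [-0.01152324  0.01062258 -0.99987718]
```

Request:
move_arm --deltas '[[[0,0,0,4],[0,0,0,8],[0,0,0,12],[0,0,0,16],[0,0,0,20],[0,0,0,24],[0,0,0,28],[0,0,0,32],[0,0,0,35],[0,0,0,38],[0,0,0,38]]]'

```text
t: 55.03
tcp_pos: [0.6073, -0.266, 0.1141]
tool_rot: [0.999, 0.052, -0.006, -0.005]
force: [-1.3, -1.3, 0.1]
finger_gap: 0.149
```

Run:
```python
from lib import *
st=manip.sense()
print(st['tcp_pos'],plan(st['tcp_pos'],5.8),st['force'],st['ft_torque'],Ro.from_quat(st['tool_rot']).as_matrix()[:,2])
```

```text
[ 0.6073462  -0.26604898  0.11412829] ([0.0, 0.0, 0.0, 0.12], 'curyaw 5.92 q6 -0.686') [-1.282397   -1.29577378  0.10284097] [-0.26975155  0.27988867  0.02564698] [-0.01264135  0.01023866 -0.99986767]
```

Request:
move_arm --deltas '[[[0,0,0.001,1],[0,0,0.001,2],[0,0,0.001,3],[0,0,0.001,3]]]'

```text
t: 55.37
tcp_pos: [0.6073, -0.2661, 0.1138]
tool_rot: [1.0, 0.026, -0.006, -0.005]
force: [-3.3, -1.0, 5.6]
finger_gap: 0.15
```

Run:
```python
from lib import *
st=manip.sense()
print(st['tcp_pos'],plan(st['tcp_pos'],5.8),st['force'],st['ft_torque'])
snap('wrist','w35')
```

```text
[ 0.60726647 -0.26613974  0.11381861] ([0.0, 0.0, 0.0, -2.86], 'curyaw 2.94 q6 -0.634') [-3.34623954 -0.97240492  5.59321436] [-0.06005274  0.42825028  0.05135402]
```

View pics/w35.png

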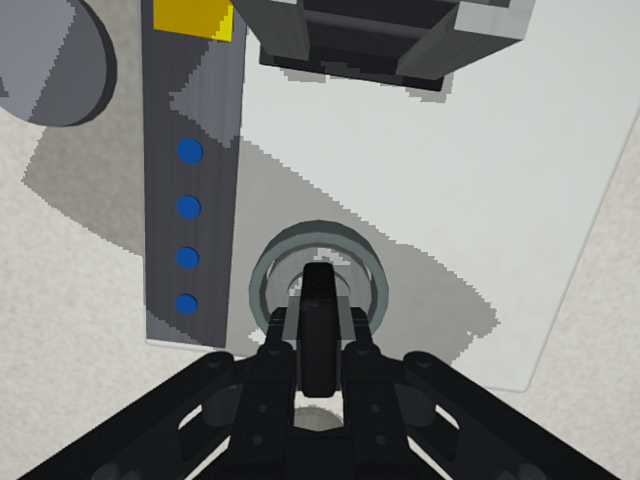

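Request:
move_arm --deltas '[[[0,0,0,0],[0,0,0,0],[0,0,0,0],[0,0,0,0],[0,0,-0.01,0],[0,0,-0.03,0],[0,0,-0.06,0],[0,0,-0.1,0],[0,0.01,-0.14,0],[0,0.05,-0.15,0],[0,0.07,-0.15,0],[0,0.07,-0.15,0],[0,0.07,-0.15,0]]]' --gripper 0.5

```text
t: 56.5
tcp_pos: [0.6124, -0.3384, 0.2636]
tool_rot: [1.0, 0.025, -0.006, -0.005]
force: [0.3, -0.3, -1.0]
finger_gap: 0.498
```

Run:
```python
from lib import *
snap('wrist','w36');snap('side','s36');snap('top','top36');print(manip.sense()['t'])
```

```text
56.65
```

View pics/w36.png

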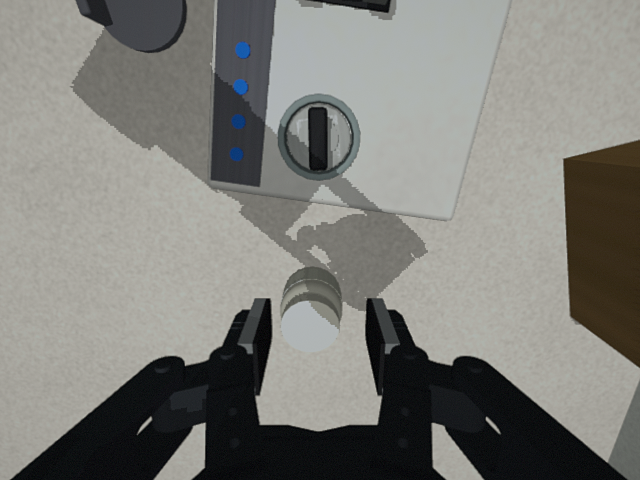

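View pics/s36.png

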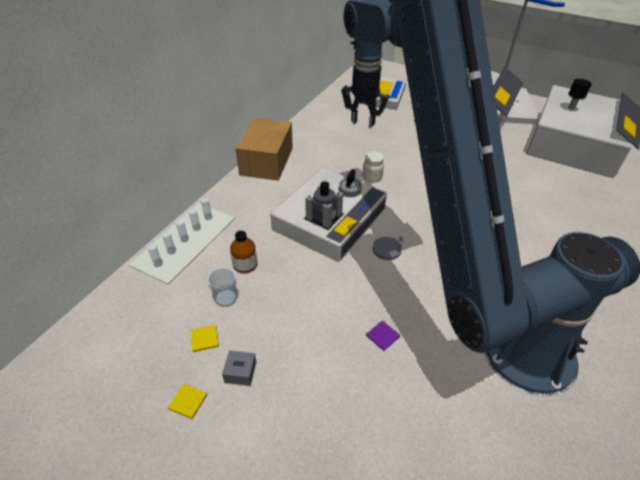

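View pics/top36.png

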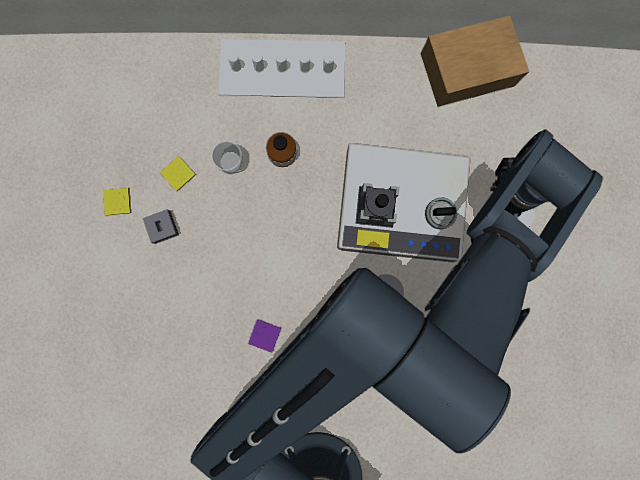

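```bash
python3 -c "
from station import manip
print(manip.sense()['force']); print(manip.sign_off())"
```

```text
[-0.08285176  0.09205192  0.41080476]
the job is handed in; nothing more can be done
None
```

The whole job is done and handed in at 56.7 s, with no verdict reported back. I could check the steps only by camera, force and arm position.

- **Cap:** My first lift raised it level without tipping. I set it back with its tab-side skirt resting on the collar and it tipped. Two picture fits put the tilt at about 9 to 11 degrees, against the 7 needed. It then went onto the bench in front of the analyser, flat and tab up, about 0.2 m from the switch.
- **Stack:** The pocket holds the block, then all three plates, then the disc with its knob up. One plate had been knocked aside during the run, and I found it again before picking it up. In the pictures everything lies flat; the disc is about 1 mm off the pocket's axis, and the block about 1 to 2 mm off towards the switch.
- **Key:** It slid in freely and seated with the tip about 20 mm down. I turned it 79° clockwise, which puts the switch near 1.4 rad by tool angle. I could not read the lock itself, and the force readings gave no clear sign of hitting the stop. In the last pictures the key stands in the slot, and the bottle, beaker and jar look undisturbed. The arm was clear, with no load on the gripper.

**Weak points:**
- The wrist camera was about 1 mm off sideways, and up to 3 mm off for parts held in the gripper. I corrected for this.
- The tool drifted to a tilt of about 0.02 rad at most during the run.

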